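Strip the idler pulleys out of a belt drive

ROBOT

A 6-joint arm with a two-finger parallel gripper is mounted at the origin on a cart in front of the work surface, level with it; the furniture and walls round the work are solid. World frame = base frame: x ahead of the robot, y to its left, z up, the work surface at z = 0. Lengths are in m, angles in rad, forces in N, time in s.
With the tool pointing down it reaches from about 0.35 to 0.85 m from the base axis. Payload 8.1 kg.
Tool frame: the origin (TCP) lies midway between the tips of the shut fingers; the grasp point (between the pads) lies 19 mm behind it; z points along the fingers, y is the direction in which the jaws open and shut (so a half turn about z gives the same grasp; the last joint's range is limited). The gripper opens to 93 mm and grips with 3 to 60 N. Pads are 15 mm wide; open, the fingers measure 128 mm over their backs; the gripper's body (75 mm by 188 mm) begins 65 mm behind the grasp point.
Start: joints at [-1.329, 0.13, 1.488, -0, 1.523, -0.085], TCP at [0.193, -0.568, 0.219] pointing down, gripper open.
Joint ranges: [-2.96, 2.96], [-0.89, 2.26], [0.02, 2.5], [-1.34, 4.48], [0, 2.73], [-2.66, 2.66]. Speed limits (rad/s): [2.39, 2.39, 2.79, 3.14, 3.14, 3.14].

INTERFACE

Orientations are given as a rotation vector (axis times angle).
In Python, from plant import robot gives the robot as it stands. The module is installed in compiled form; this text tells all that it offers.
- The arm moves only by the shell command python3 -m pendant 'ROWS' [FORCE]. ROWS is JSON, a list of rows, each an object with "translation": the shift along the tool's x, y, z in mm, a list of three; "twist": the turn, a rotation vector about the tool's x, y, z in rad, a list of three; "grip": the opening, from -1 (shut) to 1 (fully open). A call has exactly 10 rows; each row shifts and turns the pose as measured when the row begins, along the tool's axes as they then stand; what a row does not reach is not made up. A row lasts 1/10 s, in which the tool goes at most 50 mm and 8.59 degrees, less where a joint would pass 70% of its speed; a pose out of reach is approached as far as the arm can. A call is refused whole if a number of a shift passes 50 or a number of a turn 0.15, either way. A call with a gripper value outside its range is refused whole. The fingers move at their own pace and stop on an object; FORCE is the grip in N (left out, the last holds). Time passes only in rows, so rows that do not move let the fingers close, or fill a call up. It gives the time, the measured TCP pose, the force and the opening at its end, in the units of the state.
- robot.read_state(): the state, without advancing time (a new reading comes with each control period).
- robot.read_camera(name): name is "side" or "top"; returns (picture, depth): 420x560x3 uint8, red, green, blue; 420x560 float32, m along the optical axis (not along the pixel's ray), 0 where there is no reading.
- robot.camera_info(name): a dict with "vertical_fov" (degrees; the focal length in pixels is half the picture's height over the tangent of half this angle, whatever the lens; pixels are square), "cx", "cy" (the principal point, pixels), "cam_to_world" (4x4, takes a point from camera to world coordinates). Camera axes: x right, y up, looking along -z (the intrinsics and any distortion apply to the point x, -y, -z); pixel columns grow to the right and rows downward; lengths in m; the calibration is good to about 2 mm. A picture is of the moment at which its call begins. camera_info takes no time and is no camera call.
- robot.close_job(): hands the job in, once; it reports no verdict.
The state is a dict: "t": time; "q": joint angles; "dq": joint speeds; "joint_torque": joint torques, N m; "tool_pos": TCP position; "orientation": TCP orientation; "force": force on the tool from outside, world axes, zero at the start; "wrist_torque": the same for the moment, N m; "opening": finger opening in m.
Only numpy, scipy, OpenCV 4.12 (cv2) and the standard library are available. Lean on these libraries where they do the work, as an engineer would, in place of code of your own. Each camera call takes 0.05 s, during which the arm holds its last target. There are 200 camera calls.

TASK

The idler pulleys of this belt drive are due for measuring: unscrew the black cap from the hub until it lifts free, lift the white cover off its pins, lay it flat on the rubber mat, and move every pulley you find in the drive into the steel tray. Then seat the cover back down on its two pins to keep the dust out until they return, and leave the cap in the tray too, standing open side down; do not disturb the other things on the bench.

Things in the scene. Friction and masses are not known exactly. Their poses are not given: they have to be found in the camera images.
- drive: Belt drive bolted to the bench: aluminium base plate 220 (x) x 128 (y) x 12 mm, four steel pillars (15 mm across, shoulders 44 mm above the bench) at local x +-94, y +-51 mm, and a white hub at local x -72, y 0. Origin: centre of the underside. z up; x runs along its length, away from the hub. Sides open; only the pulleys stand on the base.
- hub (a point): Point on the hub's axis at the height of the seated cover's top (49 mm above the bench). The hub's neck above it is 36 mm across, 41 mm over its three-start right-hand thread, and ends 31 mm higher; it is bare once the cap is off.
- pin_near (a point): Foot of the dowel pin on the pillar at local x -94, y -51 mm of the drive, at the shoulder that carries the cover's underside. The pin is 8 mm across, 18 mm tall, its top 6 mm tapered to a point.
- pin_far (a point): The same for the second dowel pin, on the pillar at local x +94, y +51 mm.
- cap: Black ribbed screw cap on the hub, loose once off: 37 mm tall, 52 mm across (16 flats, one facing its own x), with a 60 mm flange 4 mm high at its foot; open below. Origin: centre of its underside, z up. Starts screwed down on the cover. Unscrews easily, anticlockwise from above, rising 24 mm per turn; inner lugs hold it down until it has turned about 4.8 rad. Stays where left.
- cover: White cover plate 216 (x) x 124 (y) x 5 mm, 0.12 kg, lying loose on the drive's four pillars under the cap; a 48 mm hole for the hub at local x -72 and two 12 mm holes for the pins. Origin: centre of its underside; when seated its axes agree with the drive's and it is 44 mm above the drive's origin. It must rise 38 mm to clear the hub.
- hole_near (a point): Centre of the cover's hole for pin_near, on the underside (local x -94, y -51 mm).
- hole_far (a point): Centre of the cover's hole for pin_far, on the underside (local x +94, y +51 mm).
- rib (a point): Middle of the top of the finger rib by which the cover is lifted: the rib stands 26 mm above the plate, is 10 mm thick along the cover's x and 46 mm long along its y, at local x +10 mm, y 0, with a 3 mm high foot 18 mm wide.
- tray: Open steel tray, fixed, 240 (x) x 150 (y) mm outside, walls 3 mm thick and 22 mm high, floor 3 mm thick. Origin: centre of its underside, on the bench. It stands left or right of the drive.
- mat: Black rubber mat, fixed, 235 (x) x 150 (y) x 3 mm, on the other side of the drive. Origin: centre of its underside, on the bench.
- pulley_a: Blue printed idler pulley, 38 mm across, flanges 16 mm high and a brass bush up to 22 mm, 30 g. Origin: centre of its underside, axis z. One of two to four that lie loose, flat on the drive's base plate (12 mm above the bench) under the cover; may be absent.
- pulley_b: Blue printed idler pulley, 38 mm across, flanges 16 mm high and a brass bush up to 22 mm, 30 g. Origin: centre of its underside, axis z. One of two to four that lie loose, flat on the drive's base plate (12 mm above the bench) under the cover; may be absent.
- pulley_c: Blue printed idler pulley, 38 mm across, flanges 16 mm high and a brass bush up to 22 mm, 30 g. Origin: centre of its underside, axis z. One of two to four that lie loose, flat on the drive's base plate (12 mm above the bench) under the cover; may be absent.
- pulley_d: Blue printed idler pulley, 38 mm across, flanges 16 mm high and a brass bush up to 22 mm, 30 g. Origin: centre of its underside, axis z. One of two to four that lie loose, flat on the drive's base plate (12 mm above the bench) under the cover; may be absent.
- hex_driver: Bystander: red-handled screwdriver, 174 mm long, lying behind the drive. Leave it alone.
- caliper: Bystander: slide caliper, 237 mm long, lying at the back right. Leave it alone.
- tape_roll: Bystander: roll of masking tape, 64 mm across, at the back left. Leave it alone.
- gear_blue: Bystander: blue printed gear, 52 mm across and 15 mm thick, lying on the bench in front of the drive; not part of the job. Leave it alone.
- usb_stick: Bystander: usb stick, 51 mm long, at the front. Leave it alone.
- clamp_white: Bystander: white printed rod clamp, 60 mm long, at the front right. Leave it alone.

How it is judged:
On the way, in this order (a step that is already met when the one before it is completed fails the run):
1. the cap is unscrewed and off the hub (horizontal distance between cap and hub above 0.05 m), for 0.1 s.
2. the cover lies flat on the rubber mat (x of cover in the frame of mat between -0.045 and 0.045 m and y of cover in the frame of mat between -0.035 and 0.035 m and z of cover in the frame of mat between -0.002 and 0.007 m and angle between cover's own z axis and vertical below 0.04 rad and linear speed of cover below 0.03 m/s), for 0.2 s.
3. every pulley that was in the drive is in the tray (x of pulley_a in the frame of tray between -0.116 and 0.116 m and y of pulley_a in the frame of tray between -0.071 and 0.071 m and z of pulley_a in the frame of tray between -0.002 and 0.03 m and x of pulley_b in the frame of tray between -0.116 and 0.116 m and y of pulley_b in the frame of tray between -0.071 and 0.071 m and z of pulley_b in the frame of tray between -0.002 and 0.03 m and x of pulley_c in the frame of tray between -0.116 and 0.116 m and y of pulley_c in the frame of tray between -0.071 and 0.071 m and z of pulley_c in the frame of tray between -0.002 and 0.03 m and x of pulley_d in the frame of tray between -0.116 and 0.116 m and y of pulley_d in the frame of tray between -0.071 and 0.071 m and z of pulley_d in the frame of tray between -0.002 and 0.03 m), for 0.2 s.
At the end, for the whole second after the job is handed in: The cover is seated on its pillars over both pins (holes within 4 mm of the pins, underside within 3 mm of the shoulders); every pulley lies in the tray, and the cap stands in the tray, open side down, tilted less than 0.15 rad; cap and cover at rest, all released (all of step 3 and horizontal distance between hole_near and pin_near below 0.004 m and z of hole_near in the frame of drive between 0.041 and 0.047 m and horizontal distance between hole_far and pin_far below 0.004 m and z of hole_far in the frame of drive between 0.041 and 0.047 m and x of cap in the frame of tray between -0.105 and 0.105 m and y of cap in the frame of tray between -0.065 and 0.065 m and z of cap in the frame of tray between -0.002 and 0.012 m and angle between cap's own z axis and vertical below 0.15 rad and linear speed of each of cap, cover below 0.03 m/s); the robot touches nothing.
It fails at once if a bystander was moved by more than 3 cm (distance of any of hex_driver, caliper, tape_roll, gear_blue, usb_stick, clamp_white from where it was at the start of the episode above 0.03 m).
Of pulley_a, pulley_b, pulley_c, pulley_d only 2 to 4 are there at a start; the rules pass over those that are not, and their reading is None.
At some moment in a run one of pulley_a, pulley_b, pulley_c, pulley_d may be knocked a few centimetres aside while the robot is not near it.
Once in a run the grip may slacken for a moment while it holds something.
It also fails if it takes over 210 s, if anything falls off the work surface, if the arm or the gripper's body presses on something with over 40 N, if the wrist force passes 120 N, or if a joint passes its speed limit or range.

## Working session

There is one attempt and no reset: what is moved stays moved. The work goes in short steps, Python scripts to look and compute and a shell command to move; the robot and the scene stay as the last step left them, time stands still between calls to the robot, and variables do not carry over. Pictures are saved under pics/ and viewed, about 12 in all and at most 16, crops included, and the job is handed in when it is done.

```bash
mkdir -p pics; ls; cat > h.py <<'E'
import numpy as np, cv2
from scipy.spatial.transform import Rotation as R
from plant import robot
def cam(n):
    i=robot.camera_info(n); f=210/np.tan(np.radians(i['vertical_fov']/2)); return i,f,np.array(i['cam_to_world'])
def snap(n,fn=None):
    p,d=robot.read_camera(n)
    if fn: cv2.imwrite('pics/'+fn,p[:,:,::-1])
    return p,d
def pts(n,d):
    i,f,T=cam(n); v,u=np.mgrid[:d.shape[0],:d.shape[1]]
    P=np.stack([(u-i['cx'])/f*d,-(v-i['cy'])/f*d,-d],-1)
    return P@T[:3,:3].T+T[:3,3]
def ray(n,u,v,z):
    i,f,T=cam(n); r=T[:3,:3]@np.array([(u-i['cx'])/f,-(v-i['cy'])/f,-1]); o=T[:3,3]
    return o+r*(z-o[2])/r[2]
def proj(n,p):
    i,f,T=cam(n); c=T[:3,:3].T@(np.array(p)-T[:3,3]); return np.array([i['cx']+f*c[0]/-c[2], i['cy']-f*c[1]/-c[2]])
def st():
    s=robot.read_state(); print('t',round(s['t'],2),'pos',np.round(np.array(s['tool_pos'])*1000,1),'rot',np.round(R.from_rotvec(s['orientation']).as_matrix(),3).tolist(),'q',np.round(s['q'],2),'F',np.round(s['force'],1),'op',s['opening']); return s
E
python3 - <<'E'
from h import *
for n in('side','top'):
    print({k:(np.round(v,3).tolist()) for k,v in robot.camera_info(n).items() if not isinstance(v,str)})
    p,d=snap(n,n+'0.png'); print((d==0).mean())
st()
E
```

```text
pics
{'vertical_fov': 49.499, 'cx': 273.527, 'cy': 214.415, 'cam_to_world': [[0.844, -0.461, 0.273, 0.865], [0.536, 0.719, -0.442, -0.585], [0.008, 0.52, 0.854, 1.056], [0.0, 0.0, 0.0, 1.0]]}
0.004243197278911565
{'vertical_fov': 48.002, 'cx': 279.21, 'cy': 205.929, 'cam_to_world': [[0.03, 0.995, -0.094, 0.455], [-0.999, 0.032, 0.024, -0.034], [0.027, 0.094, 0.995, 1.185], [0.0, 0.0, 0.0, 1.0]]}
0.00415391156462585
t 0.1 pos [ 192.5 -567.7  217.7] rot [[0.947, 0.321, -0.0], [0.321, -0.947, 0.002], [0.0, -0.002, -1.0]] q [-1.33  0.13  1.49  0.    1.52 -0.09] F [ 0.7 -0.8 -0.2] op 0.09304993963606355
```

View pics/top0.png

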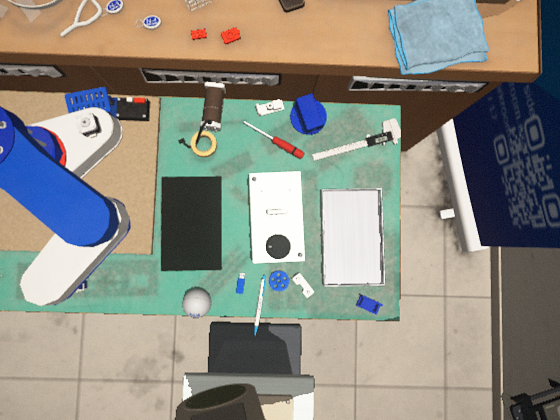

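View pics/side0.png

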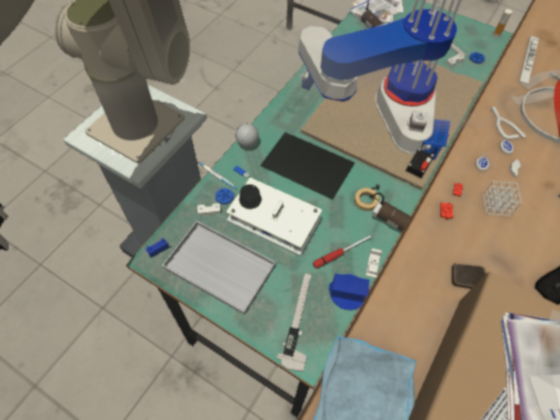

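The top view shows the drive at (275,217) with the cap at (277,246), the mat left at (191,223), the tray right at (352,236), and a grey ball-topped post at (196,302). The gear, USB stick and clamp lie in front, with the blue gear at (279,281).

```bash
cat > m1.py <<'E'
from h import *
p=cv2.imread('pics/top0.png')
hsv=cv2.cvtColor(p,cv2.COLOR_BGR2HSV); _,d=robot.read_camera('top'); P=pts('top',d)
def rect(mask,z,name):
    mask=cv2.morphologyEx(mask.astype(np.uint8),cv2.MORPH_OPEN,np.ones((2,2)))
    c=max(cv2.findContours(mask,cv2.RETR_EXTERNAL,cv2.CHAIN_APPROX_NONE)[0],key=cv2.contourArea)
    w=np.array([ray('top',*q[0],z)[:2] for q in c]).astype(np.float32)
    r=cv2.minAreaRect(w); print(name,'rect',np.round(np.array(r[0])*1000,1),np.round(np.array(r[1])*1000,1),round(r[2],2)); return c
def sub(r0,r1,c0,c1):
    m=np.zeros(d.shape,bool); m[r0:r1,c0:c1]=1; return m
z=P[:,:,2]
print('heights mat',np.median(z[200:250,175:205]),'tray',np.median(z[200:270,335:370]),'cover',np.median(z[180:200,260:290]),'bench',np.median(z[290:300,215:230]),'ball',z[295:310,190:200].max())
V=hsv[:,:,2];S=hsv[:,:,1]
rect((V<60)&sub(165,280,155,230),.003,'mat')
c=rect((((V>150)&(S<60))|((V<70)))&sub(160,272,243,312),.049,'cover')
rect((z>.04)&(z<.06)&sub(160,272,243,312),.049,'coverdepth')
c=rect((S<60)&(V>100)&sub(180,295,314,392),.022,'tray22')
c=rect((z>.065)&sub(225,265,258,300),.086,'cap z')
m=((V<70)&sub(225,265,258,300)).astype(np.uint8)
c=max(cv2.findContours(m,0,1)[0],key=cv2.contourArea); (cc,rr)=cv2.minEnclosingCircle(c); print('cap px',cc,rr,ray('top',*cc,.086),ray('top',*cc,.053),'z',np.median(z[240:250,272:282]))
for r0,c0 in ((212,276),):
    m=(z>.062)&sub(195,225,255,300); v,u=np.nonzero(m); print('rib px',u.mean(),v.mean(),len(u),P[m].mean(0),P[m].min(0),P[m].max(0))
for q in [(254,179),(303,255)]: print(ray('top',*q,.06))
x=p[160:300,150:400]; cv2.imwrite('pics/c1.png',cv2.resize(x,None,fx=3.2,fy=3.2,interpolation=cv2.INTER_CUBIC))
y=cv2.imread('pics/side0.png')[150:320,140:370]; cv2.imwrite('pics/c2.png',cv2.resize(y,None,fx=3.2,fy=3.2,interpolation=cv2.INTER_CUBIC))
print('base px',proj('top',[0,0,0]),'tcp',proj('side',[.193,-.568,.219]),proj('top',[.193,-.568,.219]))
E
python3 m1.py
```

```text
heights mat 0.004505175745142531 tray 0.004264793436959069 cover 0.0500643427040256 bench 0.0010244911092806008 ball 0.07130932743384388
mat rect [514.6 155.1] [232.4 146.9] 2.37
cover rect [524.9 -66.8] [241.8 151. ] 1.64
coverdepth rect [535.8 -58.6] [216.1 124.1] 4.35
tray22 rect [ 493.2 -249.3] [282.8 193.4] 1.3
cap z rect [464.4 -64. ] [48.6 48.8] 1.75
cap px (275.5, 247.0) 11.543496131896973 [ 0.46287546 -0.05473989  0.086     ] [ 0.46312382 -0.05535963  0.053     ] z 0.08775313662197015
rib px 277.2736842105263 211.0421052631579 95 [ 0.54469313 -0.05529602  0.11000915] [ 0.45460533 -0.07718494  0.06211098] [ 0.55341336 -0.03229022  1.18485729]
[0.6244246  0.00146154 0.06      ]
[ 0.44610198 -0.12113586  0.06      ]
base px [246.2232302  439.46808036] tcp [-10.1541561  271.08622951] [527.50368005 388.74470427]
```

View pics/c1.png

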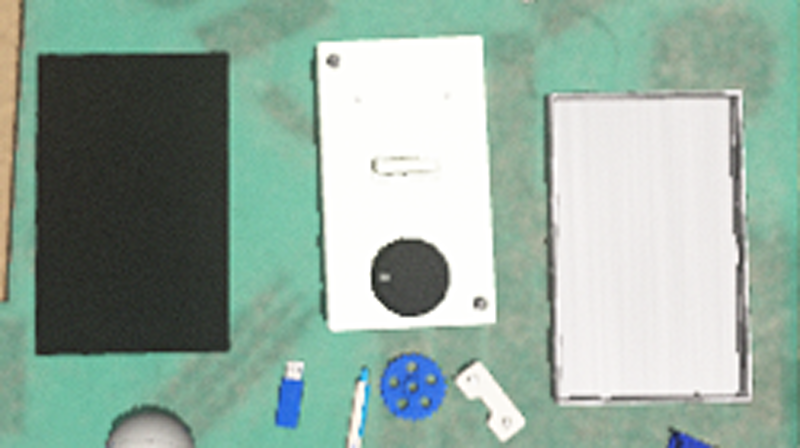

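The enlarged crop shows the cover with pins at crop (332,60) and (480,302), rib at (405,166), and cap at (410,277) with its mark pointing left. The tray rim corners are at (548,93), (744,90), (555,405) and (750,402).

```bash
cat > m2.py <<'E'
from h import *
c=lambda u,v:(150+(u+.5)/3.2-.5,160+(v+.5)/3.2-.5)
T=[ray('top',*c(*q),.022)[:2]*1000 for q in [(548,93),(744,90),(750,402),(555,405)]]
print('tray',np.round(T,1).tolist(),np.mean(T,0),np.linalg.norm(T[0]-T[3]),np.linalg.norm(T[0]-T[1]),'yaw',np.degrees(np.arctan2(*(T[0]+T[1]-T[2]-T[3])[::-1])))
f=ray('top',*c(332,60),.058)*1000;n=ray('top',*c(480,302),.058)*1000
dd=f-n;print('pins',f,n,np.linalg.norm(dd[:2]),'mid',(f+n)/2,'yaw',np.degrees(np.arctan2(dd[1],dd[0])-np.arctan2(102,188)))
print('cap',ray('top',*c(410,277),.086)*1000,'mark',ray('top',*c(383,277),.086)*1000)
print('rib',ray('top',*c(405,165),.075)*1000)
for k in [(279,281),(241,283),(303,285),(258,305),(196,302)]: print(k,ray('top',*k,.01)*1000)
_,d=robot.read_camera('top');P=pts('top',d)
for s in [(slice(90,300),slice(0,135)),(slice(270,330),slice(180,212)),(slice(80,130),slice(200,225)),(slice(310,400),slice(200,320))]:
    q=P[s].reshape(-1,3); q=q[(q[:,2]>.04)&(q[:,2]<1)]; print(np.percentile(q,[1,50,99],axis=0).round(3).tolist())
for s in [(slice(60,300),slice(0,580))]:
    q=P[s].reshape(-1,3);q=q[(q[:,2]>.12)&(q[:,2]<1.1)]; print('tall',q.min(0),q.max(0))
E
python3 m2.py
```

```text
tray [[611.4, -164.6], [618.8, -318.1], [377.8, -325.0], [371.4, -175.2]] [ 494.86001337 -245.71483949] 240.2061402532282 153.6600589479904 yaw 2.070069981727328
pins [626.12238626   3.00384189  58.        ] [ 448.1443681  -113.26299354   58.        ] 212.5891623909177 mid [537.13337718 -55.12957583  58.        ] yaw 4.672999816122759
cap [464.84094666 -59.98036029  86.        ] mark [464.25225601 -40.40037799  86.        ]
rib [547.15060156 -54.07086641  75.        ]
(279, 281) [380.21888795 -67.34765632  10.        ]
(241, 283) [372.72530677  25.97023883  10.        ]
(303, 285) [ 372.12141697 -126.85171921   10.        ]
(258, 305) [320.57524023 -17.60850937  10.        ]
(196, 302) [323.7399215  134.01030643  10.        ]
[[0.351, 0.263, 0.046], [0.561, 0.385, 0.219], [0.813, 0.495, 0.299]]
[[0.296, 0.097, 0.04], [0.328, 0.126, 0.059], [0.358, 0.159, 0.071]]
[[0.747, 0.086, 0.04], [0.813, 0.11, 0.049], [0.869, 0.137, 0.074]]
[[0.189, -0.025, 0.048], [0.204, 0.023, 0.317], [0.309, 0.115, 0.383]]
tall [ 0.34039421 -0.71221786  0.12005035] [0.9243175  0.55946979 0.3116652 ]
```

View pics/c2.png

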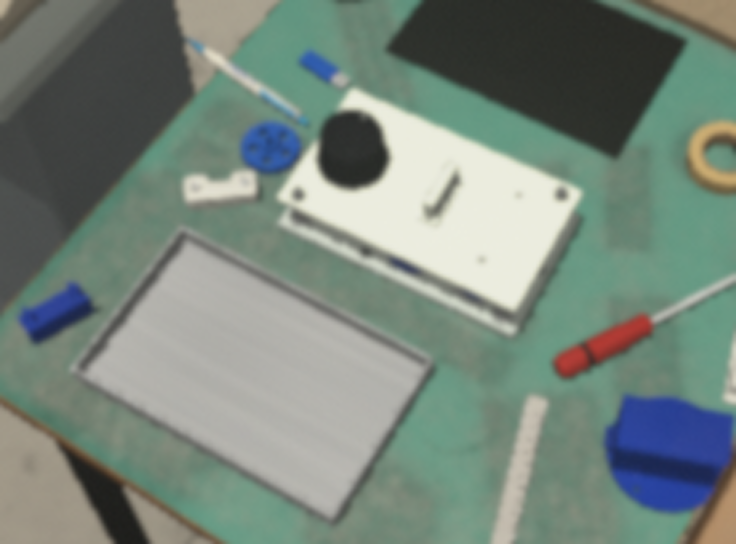

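The side crop shows pins at crop (297,195) and (562,194), with pulleys faintly visible under the cover around (400,265). I'll check the positions against the side view.

```bash
python3 - <<'E'
from h import *
c=lambda u,v:(140+(u+.5)/3.2-.5,150+(v+.5)/3.2-.5)
for q in [(297,195),(562,194)]: print('pin side',ray('side',*c(*q),.058)*1000)
print('ribside',ray('side',*c(447,185),.075)*1000)
for q in [(182,231),(434,364),(335,520),(73,370)]: print('tray',ray('side',*c(*q),.022)*1000)
p=cv2.imread('pics/top0.png');g=p.max(2)
def blob(n,img,u,v,r,z,th=90):
    w=255.-img[v-r:v+r+1,u-r:u+r+1]; w=np.clip(w-(255-th),0,None); yy,xx=np.mgrid[v-r:v+r+1,u-r:u+r+1]
    a,b=(xx*w).sum()/w.sum(),(yy*w).sum()/w.sum(); print(n,u,v,'->',a,b,ray(n,a,b,z)*1000)
blob('top',g,254,179,4,.056,170);blob('top',g,300,254,4,.056,170)
blob('top',g,278,246,16,.080,90)
s=cv2.imread('pics/side0.png').max(2)
blob('side',s,233,211,4,.056,150);blob('side',s,315,210,4,.056,150)
m=(s<75).astype(np.uint8); m[:175]=0;m[215:]=0;m[:,:230]=0;m[:,270:]=0
k=max(cv2.findContours(m,0,1)[0],key=cv2.contourArea)[:,0]; print('cap side bbox',k.min(0),k.max(0))
print('pred box cap side top/bottom rim for (464,-62)', proj('side',[.464,-.062,.086]),proj('side',[.464,-.062,.053]))
_,d=robot.read_camera('side');P=pts('side',d);z=P[:,:,2]
mm=(z>.08)&(z<.095); mm[:175]=0;mm[215:]=0;mm[:,:230]=0;mm[:,270:]=0; print('cap side depth',P[mm].mean(0),P[mm].min(0),P[mm].max(0),mm.sum())
E
```

```text
pin side [ 450.8340691  -115.91595937   58.        ]
pin side [6.30117567e+02 1.44554055e-01 5.80000000e+01]
ribside [552.87329836 -51.90552959  75.        ]
tray [ 376.4608041  -178.39407905   22.        ]
tray [ 614.87873204 -168.35036915   22.        ]
tray [ 620.84565597 -313.90399167   22.        ]
tray [ 381.56161952 -323.6246269    22.        ]
top 254 179 -> 252.9399293286219 178.6643109540636 [625.75976774   4.1716891   56.        ]
top 300 254 -> 298.8198924731183 253.99193548387098 [ 448.16699273 -111.4044942    56.        ]
top 278 246 -> 276.7825890162945 246.87235968617983 [463.30717493 -57.83660455  80.        ]
side 233 211 -> 232.64367816091954 210.45977011494253 [ 450.14977704 -114.39825875   56.        ]
side 315 210 -> 315.05940594059405 210.2871287128713 [629.17206394   0.99236184  56.        ]
cap side bbox [240 185] [260 207]
pred box cap side top/bottom rim for (464,-62) [247.99850884 192.17790951] [248.50484126 199.22334467]
cap side depth [ 0.46733042 -0.0613964   0.0864799 ] [ 0.4415803  -0.0860381   0.08002123] [ 0.49305298 -0.03304351  0.09314048] 293
```

```bash
python3 -m pendant '[{"translation":[35,-32,0],"twist":[0,0,0],"grip":1},{"translation":[35,-32,0],"twist":[0,0,0],"grip":1},{"translation":[35,-32,0],"twist":[0,0,0],"grip":1},{"translation":[35,-32,0],"twist":[0,0,0],"grip":1},{"translation":[35,-32,0],"twist":[0,0,0],"grip":1},{"translation":[35,-32,0],"twist":[0,0,0],"grip":1},{"translation":[35,-32,0],"twist":[0,0,0],"grip":1},{"translation":[35,-32,0],"twist":[0,0,0],"grip":1},{"translation":[35,-32,0],"twist":[0,0,0],"grip":1},{"translation":[35,-32,0],"twist":[0,0,0],"grip":1}]' 20; python3 -c "from h import *;st()"
```

```text
t: 1.25
tool_pos: [0.4258, -0.1419, 0.2163]
orientation: [-3.101, -0.494, -0.002]
force: [1.0, -0.6, 0.4]
opening: 0.0931
t 1.25 pos [ 425.8 -141.9  216.3] rot [[0.951, 0.311, 0.001], [0.311, -0.951, 0.002], [0.001, -0.002, -1.0]] q [-0.44 -0.29  1.89  0.    1.54  0.82] F [ 1.  -0.6  0.4] op 0.09314068050002865
```

```bash
cat >> h.py <<'E'
def to(x,y,z,head=None):
    s=robot.read_state(); M=R.from_rotvec(s['orientation']).as_matrix(); p=np.array(s['tool_pos'])*1000
    d=M.T@(np.array([x,y,z])-p); hd=np.degrees(np.arctan2(M[1,0],M[0,0]))
    up=R.from_matrix(M); 
    o='t %.1f pos %s head %.1f q6 %.2f F %s op %.1f | tool delta mm %s'%(s['t'],np.round(p,1),hd,s['q'][5],np.round(s['force'],1),s['opening']*1000,np.round(d,1))
    if head is not None:
        h=np.radians(head); G=np.array([[np.cos(h),np.sin(h),0],[np.sin(h),-np.cos(h),0],[0,0,-1]]).astype(float)
        o+=' twist %s'%np.round(R.from_matrix(M.T@G).as_rotvec(),3)
    print(o)
E
python3 -m pendant '[{"translation":[32,-32,0],"twist":[0,0,0],"grip":1},{"translation":[32,-32,0],"twist":[0,0,0],"grip":1},{"translation":[0,0,0],"twist":[0,0,0.15],"grip":1},{"translation":[0,0,0],"twist":[0,0,0.15],"grip":1},{"translation":[0,0,0],"twist":[0,0,0.15],"grip":1},{"translation":[0,0,0],"twist":[0,0,0.15],"grip":1},{"translation":[0,0,0],"twist":[0,0,0.15],"grip":1},{"translation":[0,0,0],"twist":[0,0,0.15],"grip":1},{"translation":[0,0,0],"twist":[0,0,0.15],"grip":1},{"translation":[0,0,0],"twist":[0,0,0.15],"grip":1}]' >/dev/null; python3 -c "from h import *;to(466,-62,58,-67.5)"
```

```text
t 2.2 pos [469.6 -48.6 216.3] head -50.7 q6 2.24 F [-0.8 -0.9  0.4] op 93.0 | tool delta mm [  8.3  11.9 158.3] twist [-0.003  0.002  0.293]
```

```bash
python3 -m pendant '[{"translation":[8,12,0],"twist":[0,0,0],"grip":1},{"translation":[0,0,0],"twist":[0,0,0.145],"grip":1},{"translation":[0,0,0],"twist":[0,0,0.145],"grip":1},{"translation":[0,0,30],"twist":[0,0,0],"grip":1},{"translation":[0,0,30],"twist":[0,0,0],"grip":1},{"translation":[0,0,20],"twist":[0,0,0],"grip":1},{"translation":[0,0,10],"twist":[0,0,0],"grip":1},{"translation":[0,0,0],"twist":[0,0,0],"grip":1},{"translation":[0,0,0],"twist":[0,0,0],"grip":1},{"translation":[0,0,0],"twist":[0,0,0],"grip":1}]' >/dev/null; python3 -c "from h import *;to(466,-62,58,-67.5);snap('side','side1.png');x=cv2.imread('pics/side1.png')[100:260,150:360];cv2.imwrite('pics/s1.png',cv2.resize(x,None,fx=3.6,fy=3.6,interpolation=2))"
```

```text
t 3.2 pos [466.9 -62.9 126.3] head -68.4 q6 2.52 F [-0.4 -0.4 -0.6] op 93.3 | tool delta mm [-1.2  1.  68.3] twist [-0.007 -0.    -0.015]
```

View pics/s1.png

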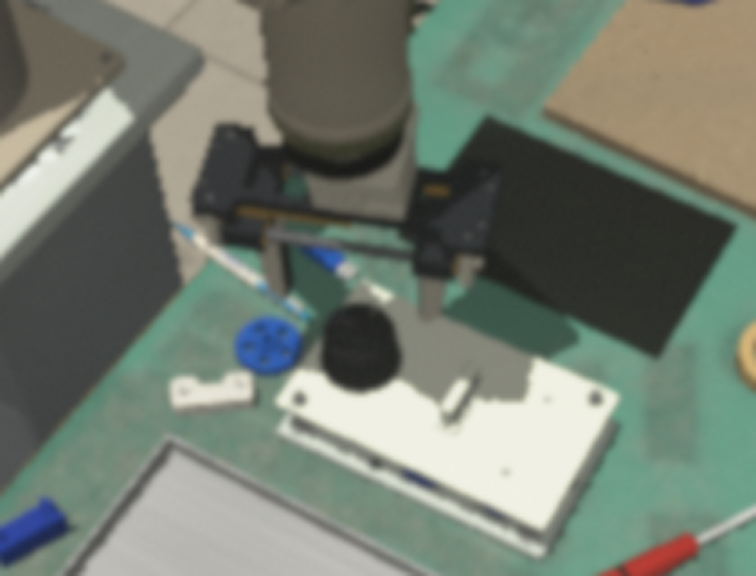

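The fingers straddle the cap at crop (360,345), seen from above. Next I descend and grip.

```bash
python3 -m pendant '[{"translation":[-1,1,20],"twist":[0,0,0],"grip":1},{"translation":[0,0,20],"twist":[0,0,0],"grip":1},{"translation":[0,0,15],"twist":[0,0,0],"grip":1},{"translation":[0,0,9],"twist":[0,0,0],"grip":1},{"translation":[0,0,4],"twist":[0,0,0],"grip":1},{"translation":[0,0,0],"twist":[0,0,0],"grip":0.4},{"translation":[0,0,0],"twist":[0,0,0],"grip":0.0},{"translation":[0,0,0],"twist":[0,0,0],"grip":0.0},{"translation":[0,0,0],"twist":[0,0,0],"grip":0.0},{"translation":[0,0,0],"twist":[0,0,0],"grip":0.0}]' 25 ; python3 -c "from h import *;to(466,-62,58,-67.5)"
```

```text
t: 4.3
tool_pos: [0.4728, -0.0646, 0.0659]
orientation: [-2.591, 1.76, -0.029]
force: [-17.0, -8.1, 7.8]
opening: 0.0576
t 4.3 pos [472.8 -64.6  65.9] head -68.4 q6 2.52 F [-17.   -8.1   7.8] op 57.6 | tool delta mm [-5.   5.5  7.8] twist [-0.018 -0.01  -0.015]
```

```bash
python3 -c "
from h import *
to(466,-62,58,-67.5)
p,d=snap('side','side2.png');x=cv2.imread('pics/side2.png')[130:240,190:320];cv2.imwrite('pics/s2.png',cv2.resize(x,None,fx=6,fy=5.4,interpolation=2));to(466,-62,58,-67.5)"
```

```text
t 4.3 pos [472.8 -64.6  65.9] head -68.4 q6 2.52 F [-17.   -8.1   7.8] op 57.6 | tool delta mm [-5.   5.5  7.8] twist [-0.018 -0.01  -0.015]
t 4.3 pos [471.2 -65.3  65.7] head -68.3 q6 2.52 F [-23.7 -12.1  17. ] op 54.1 | tool delta mm [-5.   3.7  7.6] twist [-0.014 -0.01  -0.015]
```

View pics/s2.png

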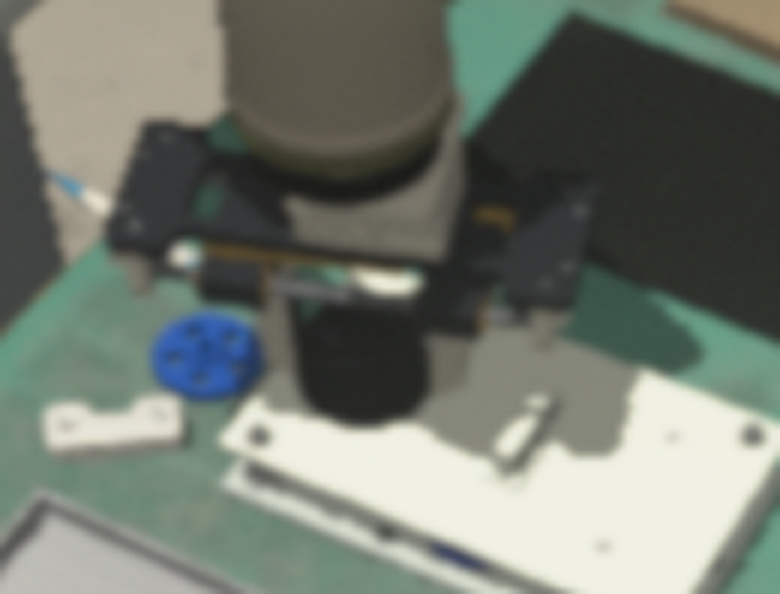

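```bash
python3 -m pendant '[{"translation":[0,0,0],"twist":[0,0,0],"grip":0.5},{"translation":[0,0,0],"twist":[0,0,0],"grip":0.8},{"translation":[0,0,0],"twist":[0,0,0],"grip":1},{"translation":[0,0,0],"twist":[0,0,0],"grip":1},{"translation":[0,0,0],"twist":[0,0,0],"grip":1},{"translation":[0,0,0],"twist":[0,0,0],"grip":1},{"translation":[0,0,0],"twist":[0,0,0],"grip":1},{"translation":[0,0,0],"twist":[0,0,0],"grip":1},{"translation":[0,0,0],"twist":[0,0,0],"grip":1},{"translation":[0,0,0],"twist":[0,0,0],"grip":1}]' >/dev/null; python3 -c "from h import *;to(466,-62,58,-67.5)"
```

```text
t 5.3 pos [471.9 -65.3  66.5] head -68.3 q6 2.52 F [-0.   0.6 -0.4] op 93.0 | tool delta mm [-5.3  4.4  8.4] twist [-0.015 -0.011 -0.015]
```

```bash
python3 -m pendant '[{"translation":[-2.5,2,0],"twist":[0,0,0],"grip":1},{"translation":[-2.5,2,0],"twist":[-0.015,-0.011,0],"grip":1},{"translation":[0,0,4],"twist":[0,0,0],"grip":1},{"translation":[0,0,4],"twist":[0,0,0],"grip":1},{"translation":[0,0,0],"twist":[0,0,0],"grip":1},{"translation":[0,0,0],"twist":[0,0,0],"grip":1},{"translation":[0,0,0],"twist":[0,0,0],"grip":1},{"translation":[0,0,0],"twist":[0,0,0],"grip":1},{"translation":[0,0,0],"twist":[0,0,0],"grip":1},{"translation":[0,0,0],"twist":[0,0,0],"grip":1}]' >/dev/null; python3 -c "from h import *;to(466,-62,58,-67.5)"
python3 -m pendant '[{"translation":[0,0,0],"twist":[0,0,0],"grip":0.5},{"translation":[0,0,0],"twist":[0,0,0],"grip":0.5},{"translation":[0,0,0],"twist":[0,0,0],"grip":0.25},{"translation":[0,0,0],"twist":[0,0,0],"grip":0.25},{"translation":[0,0,0],"twist":[0,0,0],"grip":0.25},{"translation":[0,0,0],"twist":[0,0,0],"grip":0.25},{"translation":[0,0,0],"twist":[0,0,0],"grip":0.18},{"translation":[0,0,0],"twist":[0,0,0],"grip":0.18},{"translation":[0,0,0],"twist":[0,0,0],"grip":0.18},{"translation":[0,0,0],"twist":[0,0,0],"grip":0.18}]' 10 >/dev/null; python3 -c "from h import *;to(466,-62,58,-67.5)"
```

```text
t 6.3 pos [465.6 -61.8  57.4] head -68.3 q6 2.52 F [-0.8  0.1  1. ] op 93.1 | tool delta mm [ 0.3 -0.3 -0.6] twist [ 0.001  0.002 -0.015]
t 7.3 pos [465.9 -61.9  57.7] head -68.3 q6 2.52 F [ 0.2  0.3 -0.2] op 54.7 | tool delta mm [ 0.2 -0.  -0.3] twist [ 0.001  0.001 -0.015]
```

```bash
python3 -m pendant '[{"translation":[0,0,0],"twist":[0,0,0],"grip":0.1},{"translation":[0,0,0],"twist":[0,0,0],"grip":0.0},{"translation":[0,0,0],"twist":[0,0,0],"grip":-0.1},{"translation":[0,0,0],"twist":[0,0,0],"grip":-0.1},{"translation":[0,0,0],"twist":[0,0,0],"grip":-0.1},{"translation":[0,0,0],"twist":[0,0,0],"grip":-0.1},{"translation":[0,0,0],"twist":[0,0,0],"grip":-0.1},{"translation":[0,0,0],"twist":[0,0,0],"grip":-0.1},{"translation":[0,0,0],"twist":[0,0,0],"grip":-0.1},{"translation":[0,0,0],"twist":[0,0,0],"grip":-0.1}]' 25 >/dev/null; python3 -c "from h import *;to(466,-62,58,-67.5)"
python3 -m pendant '[{"translation":[0,0,-0.4],"twist":[0,0,-0.1],"grip":-0.1},{"translation":[0,0,-0.4],"twist":[0,0,-0.1],"grip":-0.1},{"translation":[0,0,-0.4],"twist":[0,0,-0.1],"grip":-0.1},{"translation":[0,0,-0.4],"twist":[0,0,-0.1],"grip":-0.1},{"translation":[0,0,-0.4],"twist":[0,0,-0.1],"grip":-0.1},{"translation":[0,0,0],"twist":[0,0,0],"grip":-0.1},{"translation":[0,0,0],"twist":[0,0,0],"grip":-0.1},{"translation":[0,0,0],"twist":[0,0,0],"grip":-0.1},{"translation":[0,0,0],"twist":[0,0,0],"grip":-0.1},{"translation":[0,0,0],"twist":[0,0,0],"grip":-0.1}]' 25 >/dev/null; python3 -c "from h import *;to(466,-62,58,-67.5);print(np.round(robot.read_state()['wrist_torque'],2))"
```

```text
t 8.3 pos [465.9 -61.8  57.6] head -68.3 q6 2.52 F [ 0.3 -0.9 -1.6] op 51.6 | tool delta mm [ 0.2 -0.1 -0.4] twist [ 0.001  0.001 -0.015]
t 9.3 pos [465.8 -61.8  59.3] head -39.1 q6 2.01 F [ 0.2  1.4 -0.6] op 51.8 | tool delta mm [0.3 0.1 1.3] twist [0.001 0.002 0.496]
[ 0.12 -0.06 -0.03]
```

```bash
for i in 1 2 3; do python3 -m pendant '[{"translation":[0,0,-0.52],"twist":[0,0,-0.135],"grip":-0.1},{"translation":[0,0,-0.52],"twist":[0,0,-0.135],"grip":-0.1},{"translation":[0,0,-0.52],"twist":[0,0,-0.135],"grip":-0.1},{"translation":[0,0,-0.52],"twist":[0,0,-0.135],"grip":-0.1},{"translation":[0,0,-0.52],"twist":[0,0,-0.135],"grip":-0.1},{"translation":[0,0,-0.52],"twist":[0,0,-0.135],"grip":-0.1},{"translation":[0,0,-0.52],"twist":[0,0,-0.135],"grip":-0.1},{"translation":[0,0,-0.52],"twist":[0,0,-0.135],"grip":-0.1},{"translation":[0,0,-0.52],"twist":[0,0,-0.135],"grip":-0.1},{"translation":[0,0,-0.52],"twist":[0,0,-0.135],"grip":-0.1}]' >/dev/null; python3 -c "from h import *;to(466,-62,58,-67.5)"; done
```

```text
t 10.3 pos [466.4 -61.2  64.6] head 40.8 q6 0.62 F [0.1 0.5 0.5] op 52.1 | tool delta mm [-0.9  0.3  6.6] twist [-2.000e-03  1.000e-03  1.891e+00]
t 11.3 pos [465.8 -61.1  69.4] head 121.1 q6 -0.78 F [ 0.   0.2 -1. ] op 51.7 | tool delta mm [-0.9 -0.3 11.4] twist [ 0.004 -0.    -2.992]
t 12.3 pos [465.3 -61.4  74.6] head -158.7 q6 -2.19 F [ 0.1 -0.2 -0.1] op 51.9 | tool delta mm [-0.5 -0.9 16.6] twist [ 3.000e-03  1.000e-03 -1.591e+00]
```

```bash
python3 -m pendant '[{"translation":[0,0,-0.4],"twist":[0,0,-0.1],"grip":-0.1},{"translation":[0,0,-0.4],"twist":[0,0,-0.1],"grip":-0.1},{"translation":[0,0,-0.4],"twist":[0,0,-0.1],"grip":-0.1},{"translation":[0,0,-3],"twist":[0,0,0],"grip":-0.1},{"translation":[0,0,-4],"twist":[0,0,0],"grip":-0.1},{"translation":[0,0,-6],"twist":[0,0,0],"grip":-0.1},{"translation":[0,0,-6],"twist":[0,0,0],"grip":-0.1},{"translation":[0,0,0],"twist":[0,0,0],"grip":-0.1},{"translation":[0,0,0],"twist":[0,0,0],"grip":-0.1},{"translation":[0,0,0],"twist":[0,0,0],"grip":-0.1}]' >/dev/null; python3 -c "from h import *;to(466,-62,58,-67.5)"
```

```text
t 13.3 pos [465.3 -61.7  97.1] head -141.3 q6 -2.49 F [-0.2  0.5 -1.6] op 51.9 | tool delta mm [-0.4 -0.7 39.1] twist [ 3.000e-03  1.000e-03 -1.287e+00]
```

```bash
python3 -m pendant '[{"translation":[0,0,-15],"twist":[0,0,0],"grip":-0.1},{"translation":[0,0,-20],"twist":[0,0,0],"grip":-0.1},{"translation":[0,0,-15],"twist":[0,0,0],"grip":-0.1},{"translation":[0,0,0],"twist":[0,0,0.13],"grip":-0.1},{"translation":[0,0,0],"twist":[0,0,0.13],"grip":-0.1},{"translation":[0,0,0],"twist":[0,0,0.13],"grip":-0.1},{"translation":[0,0,0],"twist":[0,0,0.13],"grip":-0.1},{"translation":[0,0,0],"twist":[0,0,0.13],"grip":-0.1},{"translation":[0,0,0],"twist":[0,0,0],"grip":-0.1},{"translation":[0,0,0],"twist":[0,0,0],"grip":-0.1}]' >/dev/null; python3 -c "from h import *;to(566.5,-243.4,13,182)"
```

```text
t 14.3 pos [463.6 -61.4 146.4] head -179.8 q6 -1.82 F [ 0.1 -0.4  0. ] op 52.0 | tool delta mm [-103.3 -182.7  132.3] twist [ 0.003 -0.007 -0.032]
```

```bash
python3 -m pendant '[{"translation":[-13,-23,0],"twist":[0,0,-0.03],"grip":-0.1},{"translation":[-18,-32,0],"twist":[0,0,0],"grip":-0.1},{"translation":[-18,-32,0],"twist":[0,0,0],"grip":-0.1},{"translation":[-18,-32,0],"twist":[0,0,0],"grip":-0.1},{"translation":[-18,-32,0],"twist":[0,0,0],"grip":-0.1},{"translation":[-13,-23,0],"twist":[0,0,0],"grip":-0.1},{"translation":[-5,-9,0],"twist":[0,0,0],"grip":-0.1},{"translation":[0,0,0],"twist":[0,0,0],"grip":-0.1},{"translation":[0,0,0],"twist":[0,0,0],"grip":-0.1},{"translation":[0,0,0],"twist":[0,0,0],"grip":-0.1}]' >/dev/null; python3 -c "from h import *;to(566.5,-243.4,13,182)"
python3 -m pendant '[{"translation":[0,0,20],"twist":[0,0,0],"grip":-0.1},{"translation":[0,0,30],"twist":[0,0,0],"grip":-0.1},{"translation":[0,0,30],"twist":[0,0,0],"grip":-0.1},{"translation":[0,0,20],"twist":[0,0,0],"grip":-0.1},{"translation":[0,0,10],"twist":[0,0,0],"grip":-0.1},{"translation":[0,0,0],"twist":[0,0,0],"grip":-0.1},{"translation":[0,0,0],"twist":[0,0,0],"grip":-0.1},{"translation":[0,0,0],"twist":[0,0,0],"grip":-0.1},{"translation":[0,0,0],"twist":[0,0,0],"grip":-0.1},{"translation":[0,0,0],"twist":[0,0,0],"grip":-0.1}]' >/dev/null; python3 -c "
from h import *
to(566.5,-243.4,13,182)
p,d=snap('side','side3.png');x=cv2.imread('pics/side3.png')[150:350,120:370];cv2.imwrite('pics/s3.png',cv2.resize(x,None,fx=3,fy=3,interpolation=2))"
```

```text
t 15.3 pos [ 576.2 -243.8  142.1] head -176.2 q6 -2.12 F [-0.4 -0.4 -1. ] op 51.8 | tool delta mm [  8.4   0.3 129.2] twist [ 0.006 -0.01   0.032]
t 16.4 pos [ 577.6 -237.4   37.2] head -175.6 q6 -2.12 F [-0.5 -0.2  0.4] op 52.2 | tool delta mm [11.5 -5.2 24.2] twist [ 0.002 -0.     0.042]
```

View pics/s3.png

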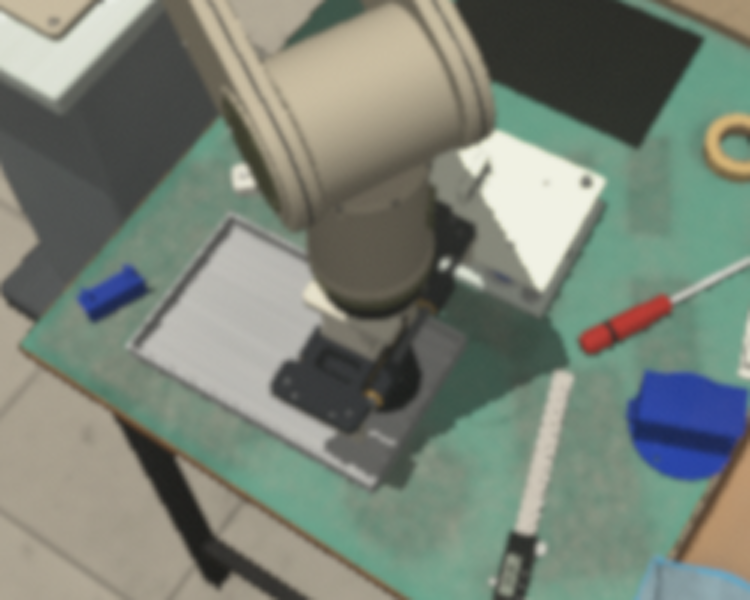

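The cap hangs in the gripper over the far end of the tray, about crop (395,380), clear of the walls.

```bash
python3 -m pendant '[{"translation":[6,-3,0],"twist":[0,0,0.04],"grip":-0.1},{"translation":[5,-2,5],"twist":[0,0,0],"grip":-0.1},{"translation":[0,0,8],"twist":[0,0,0],"grip":-0.1},{"translation":[0,0,5],"twist":[0,0,0],"grip":-0.1},{"translation":[0,0,2.5],"twist":[0,0,0],"grip":-0.1},{"translation":[0,0,2],"twist":[0,0,0],"grip":-0.1},{"translation":[0,0,0],"twist":[0,0,0],"grip":-0.1},{"translation":[0,0,0],"twist":[0,0,0],"grip":-0.1},{"translation":[0,0,0],"twist":[0,0,0],"grip":-0.1},{"translation":[0,0,0],"twist":[0,0,0],"grip":-0.1}]' >/dev/null; python3 -c "from h import *;to(566.5,-243.4,11.6,182)"
```

```text
t 17.4 pos [ 567.8 -243.5   13.8] head -177.7 q6 -2.10 F [ 0.9  0.4 -1. ] op 52.0 | tool delta mm [1.3 0.1 2.2] twist [0.001 0.002 0.004]
```

```bash
python3 -m pendant '[{"translation":[0,0,1],"twist":[0,0,0],"grip":-0.1},{"translation":[0,0,0.7],"twist":[0,0,0],"grip":-0.1},{"translation":[0,0,0],"twist":[0,0,0],"grip":-0.1},{"translation":[0,0,0],"twist":[0,0,0],"grip":0.2},{"translation":[0,0,0],"twist":[0,0,0],"grip":0.4},{"translation":[0,0,0],"twist":[0,0,0],"grip":0.4},{"translation":[0,0,0],"twist":[0,0,0],"grip":0.4},{"translation":[0,0,-10],"twist":[0,0,0],"grip":0.4},{"translation":[0,0,-20],"twist":[0,0,0],"grip":0.4},{"translation":[0,0,-30],"twist":[0,0,0],"grip":0.4}]' >/dev/null; python3 -c "from h import *;to(566.5,-243.4,11.6,182)"
python3 -m pendant '[{"translation":[0,0,-40],"twist":[0,0,0],"grip":0.4},{"translation":[0,0,-40],"twist":[0,0,0],"grip":0.4},{"translation":[0,0,0],"twist":[0,0,0.15],"grip":0},{"translation":[0,0,0],"twist":[0,0,0.15],"grip":0},{"translation":[0,0,0],"twist":[0,0,0.15],"grip":0},{"translation":[0,0,0],"twist":[0,0,0.15],"grip":0},{"translation":[0,0,0],"twist":[0,0,0.15],"grip":0},{"translation":[0,0,0],"twist":[0,0,0.15],"grip":0},{"translation":[0,0,0],"twist":[0,0,0.15],"grip":0},{"translation":[0,0,0],"twist":[0,0,0.15],"grip":0}]' >/dev/null; python3 -c "from h import *;to(548.5,-56.2,56,94.4)"
```

```text
t 18.4 pos [ 564.7 -241.9   70.1] head -177.7 q6 -2.10 F [-0.3  0.6  0. ] op 65.4 | tool delta mm [-2.1 -1.8 58.5] twist [ 0.005 -0.005  0.004]
t 19.4 pos [ 569.5 -244.6  171.2] head 113.2 q6 -0.89 F [0.7 0.6 0. ] op 46.3 | tool delta mm [182.4  53.8 114.2] twist [0.01  0.007 0.328]
```

```bash
python3 -m pendant '[{"translation":[0,0,0],"twist":[0,0,0.15],"grip":0},{"translation":[0,0,0],"twist":[0,0,0.15],"grip":0},{"translation":[20,-1,0],"twist":[0,0,0],"grip":0},{"translation":[40,-1,0],"twist":[0,0,0],"grip":0},{"translation":[45,-2,0],"twist":[0,0,0],"grip":0},{"translation":[40,-2,0],"twist":[0,0,0],"grip":0},{"translation":[30,-1,0],"twist":[0,0,0],"grip":0},{"translation":[10,0,0],"twist":[0,0,0],"grip":0},{"translation":[0,0,0],"twist":[0,0,0],"grip":0},{"translation":[0,0,0],"twist":[0,0,0],"grip":0}]' >/dev/null; python3 -c "from h import *;to(549,-55.5,56,94.4)"
```

```text
t 20.4 pos [544.8 -57.7 178.7] head 95.5 q6 -0.29 F [0.6 0.6 0.1] op 46.4 | tool delta mm [  3.    2.1 122.7] twist [0.019 0.01  0.019]
```

```bash
python3 -m pendant '[{"translation":[2,3,20],"twist":[0.019,0.01,0.019],"grip":0},{"translation":[0,0,30],"twist":[0,0,0],"grip":0},{"translation":[0,0,20],"twist":[0,0,0],"grip":0},{"translation":[0,0,15],"twist":[0,0,0],"grip":0},{"translation":[0,0,5],"twist":[0,0,0],"grip":0},{"translation":[0,0,0],"twist":[0,0,0],"grip":0},{"translation":[0,0,0],"twist":[0,0,0],"grip":0},{"translation":[0,0,0],"twist":[0,0,0],"grip":0},{"translation":[0,0,0],"twist":[0,0,0],"grip":0},{"translation":[0,0,0],"twist":[0,0,0],"grip":0}]' >/dev/null; python3 -c "
from h import *
to(549,-55.5,56,94.4)
p,d=snap('side','side4.png');x=cv2.imread('pics/side4.png')[130:330,150:370];cv2.imwrite('pics/s4.png',cv2.resize(x,None,fx=3.4,fy=3,interpolation=2))"
```

```text
t 21.4 pos [553.4 -65.4  91.8] head 93.9 q6 -0.28 F [ 0.4 -1.   0.3] op 46.5 | tool delta mm [10.3 -4.  35.7] twist [ 0.008  0.004 -0.009]
```

View pics/s4.png

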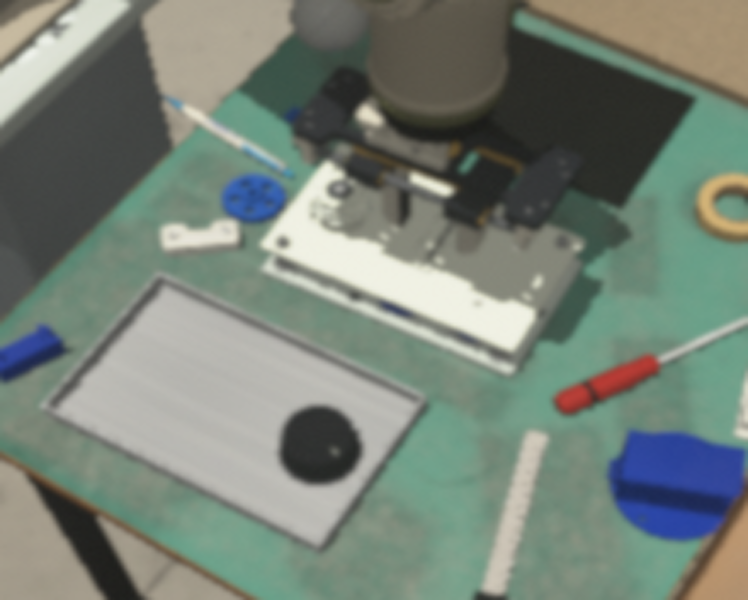

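The cap stands upright in the tray at crop (320,443), and the fingers are above and around the rib at about (440,235).

```bash
python3 -m pendant '[{"translation":[5,-2,0],"twist":[0.008,0.004,-0.009],"grip":0},{"translation":[5,-2,0],"twist":[0,0,0],"grip":0},{"translation":[0,0,14],"twist":[0,0,0],"grip":0},{"translation":[0,0,12],"twist":[0,0,0],"grip":0},{"translation":[0,0,6],"twist":[0,0,0],"grip":0},{"translation":[0,0,3],"twist":[0,0,0],"grip":0},{"translation":[0,0,0],"twist":[0,0,0],"grip":0},{"translation":[0,0,0],"twist":[0,0,0],"grip":0},{"translation":[0,0,0],"twist":[0,0,0],"grip":0},{"translation":[0,0,0],"twist":[0,0,0],"grip":0}]' >/dev/null; python3 -c "from h import *;to(549,-55.5,55.5,94.4)"
```

```text
t 22.4 pos [547.7 -54.3  53.1] head 94.5 q6 -0.27 F [ 0.4 -1.1  0.4] op 46.5 | tool delta mm [-1.3  1.2 -2.4] twist [-0.001 -0.     0.001]
```

```bash
python3 -m pendant '[{"translation":[0,0.8,-1.8],"twist":[0,0,0],"grip":0},{"translation":[0,0,0],"twist":[0,0,0],"grip":-0.4},{"translation":[0,0,0],"twist":[0,0,0],"grip":-0.5},{"translation":[0,0,0],"twist":[0,0,0],"grip":-0.6},{"translation":[0,0,0],"twist":[0,0,0],"grip":-0.7},{"translation":[0,0,0],"twist":[0,0,0],"grip":-0.8},{"translation":[0,0,0],"twist":[0,0,0],"grip":-0.8},{"translation":[0,0,0],"twist":[0,0,0],"grip":-0.9},{"translation":[0,0,0],"twist":[0,0,0],"grip":-0.9},{"translation":[0,0,0],"twist":[0,0,0],"grip":-0.9}]' 10 >/dev/null; python3 -c "from h import *;to(549,-55.5,55.5,94.4)"
python3 -m pendant '[{"translation":[0,0,0],"twist":[0,0,0],"grip":-1},{"translation":[0,0,0],"twist":[0,0,0],"grip":-1},{"translation":[0,0,0],"twist":[0,0,0],"grip":-1},{"translation":[0,0,0],"twist":[0,0,0],"grip":-1},{"translation":[0,0,0],"twist":[0,0,0],"grip":-1},{"translation":[0,0,0],"twist":[0,0,0],"grip":-1},{"translation":[0,0,0],"twist":[0,0,0],"grip":-1},{"translation":[0,0,0],"twist":[0,0,0],"grip":-1},{"translation":[0,0,0],"twist":[0,0,0],"grip":-1},{"translation":[0,0,0],"twist":[0,0,0],"grip":-1}]' 40 >/dev/null; python3 -c "from h import *;to(549,-55.5,55.5,94.4)"
```

```text
t 23.4 pos [549.3 -54.5  56.3] head 94.5 q6 -0.27 F [-0.8  0.9  0.7] op 9.8 | tool delta mm [-0.9 -0.4  0.8] twist [0.001 0.    0.001]
t 24.4 pos [549.3 -54.5  56.3] head 94.5 q6 -0.27 F [-0.9  0.9 -0. ] op 9.8 | tool delta mm [-1.  -0.4  0.8] twist [0.001 0.    0.001]
```

```bash
python3 -m pendant '[{"translation":[0,0,-3],"twist":[0,0,0],"grip":-1},{"translation":[0,0,-6],"twist":[0,0,0],"grip":-1},{"translation":[0,0,-8],"twist":[0,0,0],"grip":-1},{"translation":[0,0,-8],"twist":[0,0,0],"grip":-1},{"translation":[0,0,-8],"twist":[0,0,0],"grip":-1},{"translation":[0,0,-8],"twist":[0,0,0],"grip":-1},{"translation":[0,0,-8],"twist":[0,0,0],"grip":-1},{"translation":[0,0,-8],"twist":[0,0,0],"grip":-1},{"translation":[0,0,-4],"twist":[0,0,0],"grip":-1},{"translation":[0,0,0],"twist":[0,0,0],"grip":-1}]' >/dev/null; python3 -c "from h import *;to(520,155,140,92)"
```

```text
t 25.4 pos [549.9 -54.5 123.9] head 94.5 q6 -0.27 F [ 0.1 -0.3 -0.4] op 9.6 | tool delta mm [211.2 -13.4 -16.2] twist [0.002 0.001 0.043]
```

```bash
cat > plate.py <<'E'
from h import *
import sys
def plate(lo,hi,box,z0=None):
    x0,x1,y0,y1=box
    for n in('side','top'):
        p,d=snap(n); P=pts(n,d); m=(P[...,2]>lo)&(P[...,2]<hi)&(P[...,0]>x0)&(P[...,0]<x1)&(P[...,1]>y0)&(P[...,1]<y1)&(p.min(2)>90)&(np.ptp(p.astype(int),axis=2)<45)
        Q=P[m]
        if len(Q)<30: print(n,len(Q)); continue
        A=np.c_[Q[:,:2]-Q[:,:2].mean(0),np.ones(len(Q))]; k=np.linalg.lstsq(A,Q[:,2],rcond=None)[0]
        print(n,len(Q),'plane',k.round(4),'min',np.percentile(Q,1,axis=0).round(3),'max',np.percentile(Q,99,axis=0).round(3))
a=list(map(float,sys.argv[1:])); plate(a[0],a[1],a[2:])
E
python3 plate.py .095 .14 .40 .68 -.15 .04
```

```text
side 2678 plane [0.0025 0.0018 0.1175] min [ 0.435 -0.12   0.113] max [0.648 0.01  0.133]
top 1197 plane [-0.0013  0.0006  0.1175] min [ 0.431 -0.115  0.113] max [0.538 0.003 0.122]
```

```bash
python3 -m pendant '[{"translation":[15,-1,0],"twist":[0,0,0],"grip":-1},{"translation":[28,-1,0],"twist":[0,0,0],"grip":-1},{"translation":[32,-1,0],"twist":[0,0,0],"grip":-1},{"translation":[32,-1,0],"twist":[0,0,0],"grip":-1},{"translation":[32,-1,0],"twist":[0,0,0],"grip":-1},{"translation":[30,-1,0],"twist":[0,0,0],"grip":-1},{"translation":[20,-1,0],"twist":[0,0,0],"grip":-1},{"translation":[10,-1,0],"twist":[0,0,0],"grip":-1},{"translation":[0,0,0],"twist":[0,0,0],"grip":-1},{"translation":[0,0,0],"twist":[0,0,0],"grip":-1}]' >/dev/null; python3 -c "from h import *;to(525,154,15.3,94.5)"
python3 plate.py .095 .14 .38 .68 .05 .25
```

```text
t 26.6 pos [518.7 155.9 117.3] head 94.4 q6 0.12 F [ 0.7 -0.3 -1. ] op 9.5 | tool delta mm [ -2.6   7.  101.9] twist [-0.009 -0.001 -0.001]
side 2404 plane [-0.0078  0.0015  0.1115] min [0.403 0.09  0.106] max [0.616 0.22  0.136]
top 1985 plane [-0.0079  0.0057  0.1113] min [0.401 0.087 0.106] max [0.617 0.21  0.116]
```

```bash
python3 -m pendant '[{"translation":[-1,3,0],"twist":[-0.009,0,0],"grip":-1},{"translation":[-1,3,10],"twist":[0,0,0],"grip":-1},{"translation":[0,0,16],"twist":[0,0,0],"grip":-1},{"translation":[0,0,16],"twist":[0,0,0],"grip":-1},{"translation":[0,0,16],"twist":[0,0,0],"grip":-1},{"translation":[0,0,14],"twist":[0,0,0],"grip":-1},{"translation":[0,0,10],"twist":[0,0,0],"grip":-1},{"translation":[0,0,5],"twist":[0,0,0],"grip":-1},{"translation":[0,0,0],"twist":[0,0,0],"grip":-1},{"translation":[0,0,0],"twist":[0,0,0],"grip":-1}]' >/dev/null; python3 -c "from h import *;to(524,154,15.3,94.5)"
```

```text
t 27.6 pos [528.4 147.9  24.3] head 93.9 q6 0.11 F [-0.1  0.4  0.3] op 9.7 | tool delta mm [ 6.4 -4.   9. ] twist [ 0.003 -0.    -0.01 ]
```

```bash
python3 -m pendant '[{"translation":[2,0,2],"twist":[0,0,0],"grip":-1},{"translation":[2,0,2],"twist":[0,0,0],"grip":-1},{"translation":[0,0,2],"twist":[0,0,0],"grip":-1},{"translation":[0,0,1],"twist":[0,0,0],"grip":-1},{"translation":[0,0,1],"twist":[0,0,0],"grip":-1},{"translation":[0,0,0.5],"twist":[0,0,0],"grip":-1},{"translation":[0,0,0],"twist":[0,0,0],"grip":-1},{"translation":[0,0,0],"twist":[0,0,0],"grip":-1},{"translation":[0,0,0],"twist":[0,0,0],"grip":-1},{"translation":[0,0,0],"twist":[0,0,0],"grip":-1}]' >/dev/null; python3 -c "from h import *;to(524,154,15.3,94.5)"
```

```text
t 28.6 pos [530.2 153.   17.9] head 93.9 q6 0.12 F [-0.1 -0.2 -1.2] op 9.9 | tool delta mm [ 1.5 -6.2  2.5] twist [ 0.008 -0.001 -0.01 ]
```

```bash
python3 -m pendant '[{"translation":[0,0,1],"twist":[0,0,0],"grip":-1},{"translation":[0,0,0.7],"twist":[0,0,0],"grip":-1},{"translation":[0,0,0.7],"twist":[0,0,0],"grip":-1},{"translation":[0,0,0.5],"twist":[0,0,0],"grip":-1},{"translation":[0,0,0],"twist":[0,0,0],"grip":-1},{"translation":[0,0,0],"twist":[0,0,0],"grip":-1},{"translation":[0,0,0],"twist":[0,0,0],"grip":-1},{"translation":[0,0,0],"twist":[0,0,0],"grip":-1},{"translation":[0,0,0],"twist":[0,0,0],"grip":-1},{"translation":[0,0,0],"twist":[0,0,0],"grip":-1}]' >/dev/null; python3 -c "from h import *;to(524,154,15.3,94.5)"
```

```text
t 29.6 pos [530.5 153.   15.5] head 93.9 q6 0.12 F [-0.2  0.4  0.2] op 9.6 | tool delta mm [ 1.5 -6.4  0.2] twist [ 0.008 -0.001 -0.01 ]
```

```bash
python3 -m pendant '[{"translation":[0,0,0.5],"twist":[0,0,0],"grip":-1},{"translation":[0,0,0.5],"twist":[0,0,0],"grip":-1},{"translation":[0,0,0],"twist":[0,0,0],"grip":-1},{"translation":[0,0,0],"twist":[0,0,0],"grip":-1},{"translation":[0,0,0],"twist":[0,0,0],"grip":-1},{"translation":[0,0,0],"twist":[0,0,0],"grip":-1},{"translation":[0,0,0],"twist":[0,0,0],"grip":-1},{"translation":[0,0,0],"twist":[0,0,0],"grip":-1},{"translation":[0,0,0],"twist":[0,0,0],"grip":-1},{"translation":[0,0,0],"twist":[0,0,0],"grip":-1}]' >/dev/null; python3 -c "from h import *;to(524,154,15.3,94.5)"
python3 -m pendant '[{"translation":[0,0,0],"twist":[0,0,0],"grip":-0.8},{"translation":[0,0,0],"twist":[0,0,0],"grip":-0.5},{"translation":[0,0,0],"twist":[0,0,0],"grip":-0.2},{"translation":[0,0,0],"twist":[0,0,0],"grip":0},{"translation":[0,0,0],"twist":[0,0,0],"grip":0},{"translation":[0,0,-5],"twist":[0,0,0],"grip":0},{"translation":[0,0,-10],"twist":[0,0,0],"grip":0},{"translation":[0,0,-20],"twist":[0,0,0],"grip":0},{"translation":[0,0,-30],"twist":[0,0,0],"grip":0},{"translation":[0,0,-40],"twist":[0,0,0],"grip":0}]' >/dev/null
python3 -m pendant '[{"translation":[-10,0,-50],"twist":[0,0,0],"grip":0},{"translation":[-20,0,-40],"twist":[0,0,0],"grip":0},{"translation":[-40,0,-30],"twist":[0,0,0],"grip":0},{"translation":[-40,0,0],"twist":[0,0,0],"grip":0},{"translation":[-40,0,0],"twist":[0,0,0],"grip":0},{"translation":[-40,0,0],"twist":[0,0,0],"grip":0},{"translation":[-40,0,0],"twist":[0,0,0],"grip":0},{"translation":[-40,0,0],"twist":[0,0,0],"grip":0},{"translation":[-40,0,0],"twist":[0,0,0],"grip":0},{"translation":[-30,0,0],"twist":[0,0,0],"grip":0}]' >/dev/null
python3 -c "
from h import *
to(524,154,15.3,94.5)
p,d=snap('top','top5.png');x=cv2.imread('pics/top5.png')[150:310,145:400];cv2.imwrite('pics/t5.png',cv2.resize(x,None,fx=3.1,fy=3.1,interpolation=2));snap('side','side5.png')"
```

```text
t 30.6 pos [530.6 153.   15.3] head 93.9 q6 0.12 F [-1.3  0.2  1.2] op 9.8 | tool delta mm [ 1.5 -6.5 -0. ] twist [ 0.008 -0.001 -0.01 ]
t 32.6 pos [ 553.6 -193.9  263.7] head 94.4 q6 -0.51 F [ 0.6  0.4 -0.3] op 46.5 | tool delta mm [350.1  -8.6 246.9] twist [ 0.024  0.004 -0.001]
```

View pics/t5.png

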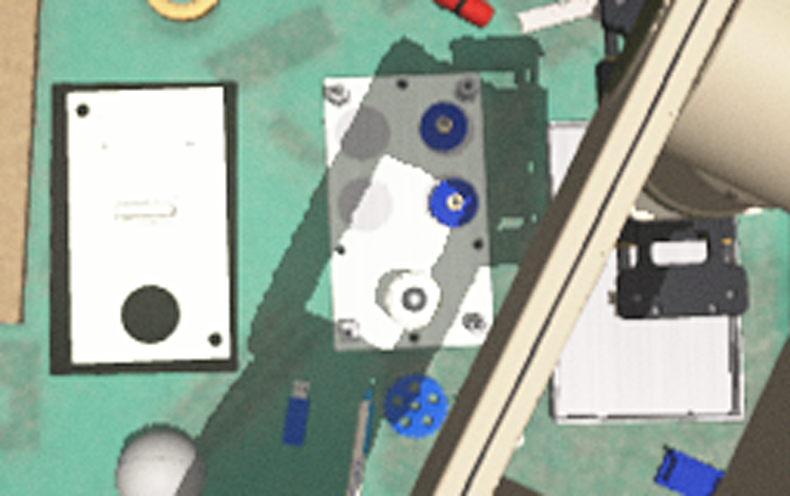

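The cover lies flat on the mat. Two blue pulleys are in the open drive at crop (443,125) and (453,202), and two grey discs at (362,132) and (362,205) look like printed seats. I'll check their height by depth.

```bash
cat > pul.py <<'E'
from h import *
import sys
def find(n,p,d,box,zc=.028):
    hsv=cv2.cvtColor(p,cv2.COLOR_RGB2HSV); m=((hsv[...,0]>100)&(hsv[...,0]<135)&(hsv[...,1]>110)).astype(np.uint8)
    m=cv2.morphologyEx(m,cv2.MORPH_CLOSE,np.ones((5,5)))
    for c in cv2.findContours(m,0,1)[0]:
        if cv2.contourArea(c)<30: continue
        (u,v),_,_=cv2.minAreaRect(c); w=ray(n,u,v,zc)*1000
        if box[0]<w[0]<box[1] and box[2]<w[1]<box[3]:
            hull=cv2.convexHull(c)[:,0]; q=np.array([ray(n,*k,zc)[:2] for k in hull]).astype(np.float32)*1000; cc,r=cv2.minEnclosingCircle(q)
            print(n,'px',round(u),round(v),'area',cv2.contourArea(c),'w',w[:2].round(1),'circ',np.round(cc,1),'r',round(r,1))
if __name__=='__main__':
    for n in('top','side'):
        p,d=snap(n); find(n,p,d,(405,690,-150,40)); P=pts(n,d)
        if n=='top':
            k=lambda u,v:P[150+int(v/3.1)-2:150+int(v/3.1)+3,145+int(u/3.1)-2:145+int(u/3.1)+3].reshape(-1,3)
            for q in [(362,132),(362,205),(443,125),(453,202),(410,240),(340,270)]: print(q,np.median(k(*q),0).round(4))
E
python3 pul.py; python3 -c "
import cv2;x=cv2.imread('pics/side5.png')[150:260,200:340];cv2.imwrite('pics/s5.png',cv2.resize(x,None,fx=5.4,fy=5.4,interpolation=2))"
```

```text
top px 291 215 area 156.0 w [542.9 -91.6] circ [543.1 -91.1] r 18.4
top px 288 190 area 149.0 w [604.6 -81.2] circ [603.6 -81. ] r 18.5
(362, 132) [ 0.599  -0.0157  0.0142]
(362, 205) [ 0.5392 -0.0176  0.0136]
(443, 125) [ 0.6054 -0.0801  0.0292]
(453, 202) [ 0.5429 -0.0915  0.0306]
(410, 240) [ 0.513  -0.0583  0.0125]
(340, 270) [ 0.4865 -0.0021  0.0138]
side px 290 236 area 116.5 w [606.9 -85. ] circ [608.  -83.6] r 19.4
side px 268 227 area 114.0 w [546.  -92.4] circ [546.  -92.7] r 18.8
```

View pics/s5.png

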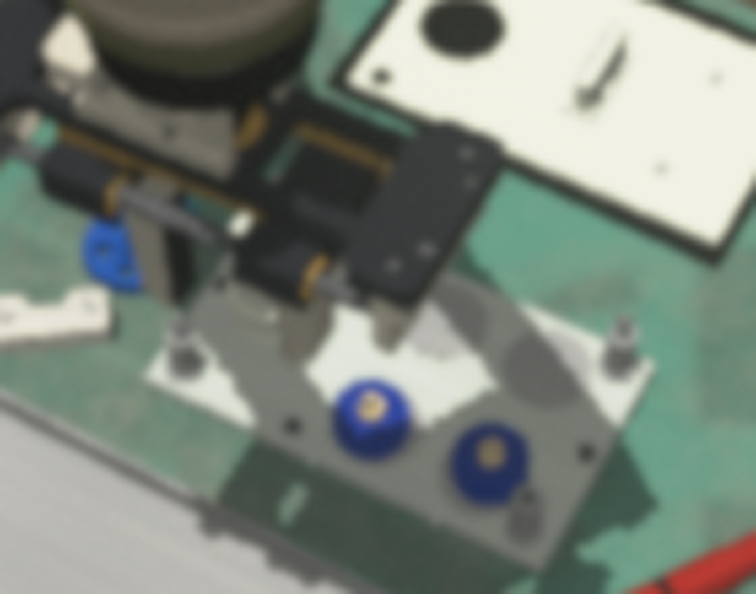

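Both grey discs are at base height (13–14 mm), so they're markings. That leaves two pulleys, near (544.5,-92) and (606,-82.5).

```bash
python3 -m pendant '[{"translation":[0,0,0],"twist":[0,0,0.15],"grip":0.29},{"translation":[0,0,0],"twist":[0,0,0.15],"grip":0.29},{"translation":[0,0,0],"twist":[0,0,0.15],"grip":0.29},{"translation":[0,0,0],"twist":[0,0,0.15],"grip":0.29},{"translation":[0,0,0],"twist":[0,0,0.15],"grip":0.29},{"translation":[0,0,0],"twist":[0,0,0.15],"grip":0.29},{"translation":[0,0,0],"twist":[0,0,0.15],"grip":0.29},{"translation":[0,0,0],"twist":[0,0,0.15],"grip":0.29},{"translation":[0,0,0],"twist":[0,0,0.15],"grip":0.29},{"translation":[0,0,0],"twist":[0,0,0.15],"grip":0.29}]' >/dev/null; python3 -c "from h import *;to(544.5,-92,80,2)"
```

```text
t 33.9 pos [ 554.4 -175.2  268.4] head 8.3 q6 1.02 F [ 0.2 -0.9  0.1] op 59.9 | tool delta mm [ -2.9 -84.1 188.3] twist [ 0.    -0.027  0.11 ]
```

```bash
python3 -m pendant '[{"translation":[0,0,0],"twist":[0,-0.027,0.11],"grip":0.29},{"translation":[-1,-27,35],"twist":[0,0,0],"grip":0.29},{"translation":[-1,-27,35],"twist":[0,0,0],"grip":0.29},{"translation":[-1,-27,35],"twist":[0,0,0],"grip":0.29},{"translation":[0,0,35],"twist":[0,0,0],"grip":0.29},{"translation":[0,0,25],"twist":[0,0,0],"grip":0.29},{"translation":[0,0,10],"twist":[0,0,0],"grip":0.29},{"translation":[0,0,0],"twist":[0,0,0],"grip":0.29},{"translation":[0,0,0],"twist":[0,0,0],"grip":0.29},{"translation":[0,0,0],"twist":[0,0,0],"grip":0.29}]' >/dev/null; python3 -c "from h import *;to(544.5,-92,50,2)"
```

```text
t 34.9 pos [552.1 -78.7  97.2] head 2.2 q6 1.30 F [-0.7 -0.1  0.3] op 60.0 | tool delta mm [-8.6 12.9 47.1] twist [ 0.002 -0.011  0.004]
```

```bash
python3 -m pendant '[{"translation":[-4,6,0],"twist":[0,-0.011,0],"grip":0.29},{"translation":[-4,6,0],"twist":[0,0,0],"grip":0.29},{"translation":[0,0,20],"twist":[0,0,0],"grip":0.29},{"translation":[0,0,17],"twist":[0,0,0],"grip":0.29},{"translation":[0,0,8],"twist":[0,0,0],"grip":0.29},{"translation":[0,0,0],"twist":[0,0,0],"grip":0.29},{"translation":[0,0,0],"twist":[0,0,0],"grip":0.29},{"translation":[0,0,0],"twist":[0,0,0],"grip":0.29},{"translation":[0,0,0],"twist":[0,0,0],"grip":0.29},{"translation":[0,0,0],"twist":[0,0,0],"grip":0.29}]' >/dev/null; python3 -c "from h import *;to(544.5,-92,15,2)"; python3 pul.py | grep px
```

```text
t 35.9 pos [550.  -97.6  61.1] head 2.0 q6 1.27 F [-0.2  1.   0. ] op 59.8 | tool delta mm [-5.9 -6.2 46. ] twist [ 0.007 -0.013  0.   ]
side px 290 236 area 111.0 w [606.9 -85. ] circ [607.6 -83. ] r 18.8
side px 271 229 area 43.5 w [554.7 -93.9] circ [550.9 -92.7] r 16.8
```

```bash
python3 -m pendant '[{"translation":[-3,-3,0],"twist":[0.004,-0.012,0],"grip":0.29},{"translation":[-3,-3,0],"twist":[0,0,0],"grip":0.29},{"translation":[0,0,10],"twist":[0,0,0],"grip":0.29},{"translation":[0,0,0],"twist":[0,0,0],"grip":0.29},{"translation":[0,0,0],"twist":[0,0,0],"grip":0.29},{"translation":[0,0,0],"twist":[0,0,0],"grip":0.29},{"translation":[0,0,0],"twist":[0,0,0],"grip":0.29},{"translation":[0,0,0],"twist":[0,0,0],"grip":0.29},{"translation":[0,0,0],"twist":[0,0,0],"grip":0.29},{"translation":[0,0,0],"twist":[0,0,0],"grip":0.29}]' >/dev/null; python3 -c "from h import *;to(544.5,-92,15,2)"
python3 -m pendant '[{"translation":[0,0,10],"twist":[0,0,0],"grip":0.29},{"translation":[0,0,10],"twist":[0,0,0],"grip":0.29},{"translation":[0,0,7],"twist":[0,0,0],"grip":0.29},{"translation":[0,0,5],"twist":[0,0,0],"grip":0.29},{"translation":[0,0,0],"twist":[0,0,0],"grip":0.29},{"translation":[0,0,0],"twist":[0,0,0],"grip":0.29},{"translation":[0,0,0],"twist":[0,0,0],"grip":0.29},{"translation":[0,0,0],"twist":[0,0,0],"grip":0.29},{"translation":[0,0,0],"twist":[0,0,0],"grip":0.29},{"translation":[0,0,0],"twist":[0,0,0],"grip":0.29}]' >/dev/null; python3 -c "from h import *;to(544.5,-92,15,2)"
```

```text
t 37.0 pos [543.1 -91.1  49.9] head 2.0 q6 1.28 F [-0.5 -0.5  1.3] op 60.0 | tool delta mm [ 1.4  0.9 34.9] twist [0.003 0.    0.001]
t 38.0 pos [542.9 -91.2  14.8] head 2.0 q6 1.28 F [-0.2  0.1 -0.6] op 60.0 | tool delta mm [ 1.5  0.9 -0.1] twist [0.003 0.    0.001]
```

Close with moderate force and lift.

```bash
python3 -m pendant '[{"translation":[1,0,0],"twist":[0,0,0],"grip":0},{"translation":[0,0,0],"twist":[0,0,0],"grip":-0.1},{"translation":[0,0,0],"twist":[0,0,0],"grip":-0.2},{"translation":[0,0,0],"twist":[0,0,0],"grip":-0.3},{"translation":[0,0,0],"twist":[0,0,0],"grip":-0.4},{"translation":[0,0,0],"twist":[0,0,0],"grip":-0.4},{"translation":[0,0,0],"twist":[0,0,0],"grip":-0.4},{"translation":[0,0,0],"twist":[0,0,0],"grip":-0.4},{"translation":[0,0,0],"twist":[0,0,0],"grip":-0.4},{"translation":[0,0,0],"twist":[0,0,0],"grip":-0.4}]' 20 >/dev/null; python3 -c "from h import *;to(544.5,-92,15,2)"
python3 -m pendant '[{"translation":[0,0,-5],"twist":[0,0,0],"grip":-0.4},{"translation":[0,0,-15],"twist":[0,0,0],"grip":-0.4},{"translation":[0,0,-20],"twist":[0,0,0],"grip":-0.4},{"translation":[0,0,-20],"twist":[0,0,0],"grip":-0.4},{"translation":[0,0,-20],"twist":[0,0,0],"grip":-0.4},{"translation":[0,0,-10],"twist":[0,0,0],"grip":-0.4},{"translation":[0,0,0],"twist":[0,0,0],"grip":-0.4},{"translation":[0,0,0],"twist":[0,0,0],"grip":-0.4},{"translation":[0,0,0],"twist":[0,0,0],"grip":-0.4},{"translation":[0,0,0],"twist":[0,0,0],"grip":-0.4}]' 20 >/dev/null; python3 -c "from h import *;to(436.5,-248,18,2)"
```

```text
t 39.0 pos [544.5 -91.2  15.4] head 2.0 q6 1.28 F [-0.5 -1.   0.8] op 37.0 | tool delta mm [-0.   0.8  0.4] twist [ 0.003 -0.001  0.001]
t 40.0 pos [543.8 -90.8 112.5] head 2.0 q6 1.28 F [-0.1  0.4 -0.1] op 36.9 | tool delta mm [-112.9  153.    94.9] twist [ 0.003 -0.     0.001]
```

```bash
python3 -m pendant '[{"translation":[-10,13,0],"twist":[0,0,0],"grip":-0.4},{"translation":[-19,26,0],"twist":[0,0,0],"grip":-0.4},{"translation":[-22,30,0],"twist":[0,0,0],"grip":-0.4},{"translation":[-22,30,0],"twist":[0,0,0],"grip":-0.4},{"translation":[-19,26,0],"twist":[0,0,0],"grip":-0.4},{"translation":[-13,18,0],"twist":[0,0,0],"grip":-0.4},{"translation":[-6,8,0],"twist":[0,0,0],"grip":-0.4},{"translation":[0,0,0],"twist":[0,0,0],"grip":-0.4},{"translation":[0,0,0],"twist":[0,0,0],"grip":-0.4},{"translation":[0,0,0],"twist":[0,0,0],"grip":-0.4}]' >/dev/null; python3 -c "from h import *;to(436.5,-248,40,2)"
python3 -m pendant '[{"translation":[0,0,15],"twist":[0,0,0],"grip":-0.4},{"translation":[0,0,20],"twist":[0,0,0],"grip":-0.4},{"translation":[0,0,20],"twist":[0,0,0],"grip":-0.4},{"translation":[0,0,10],"twist":[0,0,0],"grip":-0.4},{"translation":[0,0,0],"twist":[0,0,0],"grip":-0.4},{"translation":[0,0,0],"twist":[0,0,0],"grip":-0.4},{"translation":[0,0,0],"twist":[0,0,0],"grip":-0.4},{"translation":[0,0,0],"twist":[0,0,0],"grip":-0.4},{"translation":[0,0,0],"twist":[0,0,0],"grip":-0.4},{"translation":[0,0,0],"twist":[0,0,0],"grip":-0.4}]' >/dev/null; python3 -c "from h import *;to(436.5,-248,7,2)"
```

```text
t 41.0 pos [ 427.2 -251.   105.8] head 2.1 q6 0.90 F [-0.8 -0.5  1.2] op 36.8 | tool delta mm [10.1 -2.5 65.7] twist [-0.003  0.011  0.002]
t 42.0 pos [ 430.4 -247.4   37.9] head 2.6 q6 0.91 F [-0.1  0.   0.5] op 36.8 | tool delta mm [ 6.3  0.9 30.9] twist [-0.001  0.007  0.01 ]
```

```bash
python3 -m pendant '[{"translation":[3,0,8],"twist":[0,0.007,0],"grip":-0.4},{"translation":[3,0,10],"twist":[0,0,0],"grip":-0.4},{"translation":[0,0,7],"twist":[0,0,0],"grip":-0.4},{"translation":[0,0,4],"twist":[0,0,0],"grip":-0.4},{"translation":[0,0,0.5],"twist":[0,0,0],"grip":-0.4},{"translation":[0,0,0],"twist":[0,0,0],"grip":-0.4},{"translation":[0,0,0],"twist":[0,0,0],"grip":-0.4},{"translation":[0,0,0],"twist":[0,0,0],"grip":-0.4},{"translation":[0,0,0],"twist":[0,0,0],"grip":-0.4},{"translation":[0,0,0],"twist":[0,0,0],"grip":-0.4}]' >/dev/null; python3 -c "from h import *;to(436.5,-248,7,2)"
```

```text
t 43.0 pos [ 437.3 -247.5    6.4] head 2.5 q6 0.91 F [ 0.6 -0.5  1.5] op 36.9 | tool delta mm [-0.8  0.5 -0.6] twist [-0.001 -0.001  0.009]
```

Release, rise, and go over the second pulley.

```bash
python3 -m pendant '[{"translation":[0,0,0],"twist":[0,0,0],"grip":-0.1},{"translation":[0,0,0],"twist":[0,0,0],"grip":0.29},{"translation":[0,0,0],"twist":[0,0,0],"grip":0.29},{"translation":[0,0,0],"twist":[0,0,0],"grip":0.29},{"translation":[0,0,-10],"twist":[0,0,0],"grip":0.29},{"translation":[0,0,-20],"twist":[0,0,0],"grip":0.29},{"translation":[0,0,-30],"twist":[0,0,0],"grip":0.29},{"translation":[0,0,-30],"twist":[0,0,0],"grip":0.29},{"translation":[0,0,-20],"twist":[0,0,0],"grip":0.29},{"translation":[0,0,0],"twist":[0,0,0],"grip":0.29}]' >/dev/null; python3 -c "from h import *;to(606,-82.5,80,2)"
python3 -m pendant '[{"translation":[0,0,0],"twist":[0,0,0],"grip":0.29},{"translation":[0,0,0],"twist":[0,0,0],"grip":0.29},{"translation":[17,-16,0],"twist":[0,0,0],"grip":0.29},{"translation":[32,-31,0],"twist":[0,0,0],"grip":0.29},{"translation":[32,-31,0],"twist":[0,0,0],"grip":0.29},{"translation":[32,-31,0],"twist":[0,0,0],"grip":0.29},{"translation":[32,-31,0],"twist":[0,0,0],"grip":0.29},{"translation":[16,-16,0],"twist":[0,0,0],"grip":0.29},{"translation":[0,0,0],"twist":[0,0,0],"grip":0.29},{"translation":[0,0,0],"twist":[0,0,0],"grip":0.29}]' >/dev/null; python3 -c "from h import *;to(606,-82.5,50,2)"; python3 pul.py|grep px; python3 -c "
from h import *
from pul import find
for n in('top','side'):
  p,d=snap(n); find(n,p,d,(370,625,-330,-165),.02)"
```

```text
t 44.0 pos [ 436.4 -247.1  122.5] head 2.5 q6 0.91 F [ 0.  -0.4  0.4] op 60.1 | tool delta mm [ 176.8 -156.9   42.7] twist [-0.002  0.001  0.009]
t 45.0 pos [588.5 -76.7 108.7] head 2.4 q6 1.31 F [-0.3  0.6  0.8] op 60.0 | tool delta mm [18.3  7.  58.3] twist [-0.007  0.018  0.006]
side px 290 235 area 71.5 w [606.3 -82.8] circ [606.1 -83.6] r 19.8
top px 352 260 area 162.0 w [ 437.2 -246.7] circ [ 435.9 -246.2] r 19.2
side px 200 254 area 134.0 w [ 438.4 -247.5] circ [ 439.  -247.4] r 19.2
```

```bash
python3 -m pendant '[{"translation":[8,3,0],"twist":[-0.007,0.018,0],"grip":0.29},{"translation":[6,3,15],"twist":[0,0,0],"grip":0.29},{"translation":[0,0,20],"twist":[0,0,0],"grip":0.29},{"translation":[0,0,10],"twist":[0,0,0],"grip":0.29},{"translation":[0,0,5],"twist":[0,0,0],"grip":0.29},{"translation":[0,0,0],"twist":[0,0,0],"grip":0.29},{"translation":[0,0,0],"twist":[0,0,0],"grip":0.29},{"translation":[0,0,0],"twist":[0,0,0],"grip":0.29},{"translation":[0,0,0],"twist":[0,0,0],"grip":0.29},{"translation":[0,0,0],"twist":[0,0,0],"grip":0.29}]' >/dev/null; python3 -c "from h import *;to(606,-82.8,15,2)"; python3 pul.py|grep px
```

```text
t 46.1 pos [606.7 -89.8  64. ] head 1.8 q6 1.31 F [-0.1 -0.3 -0.1] op 59.9 | tool delta mm [-1.2 -7.3 49. ] twist [ 0.005 -0.015 -0.003]
side px 293 237 area 42.0 w [615.2 -84.8] circ [613.8 -83.9] r 17.3
```

```bash
python3 -m pendant '[{"translation":[0,-3,0],"twist":[0.003,-0.01,0],"grip":0.29},{"translation":[0,-3,0],"twist":[0,0,0],"grip":0.29},{"translation":[0,0,12],"twist":[0,0,0],"grip":0.29},{"translation":[0,0,0],"twist":[0,0,0],"grip":0.29},{"translation":[0,0,0],"twist":[0,0,0],"grip":0.29},{"translation":[0,0,0],"twist":[0,0,0],"grip":0.29},{"translation":[0,0,0],"twist":[0,0,0],"grip":0.29},{"translation":[0,0,0],"twist":[0,0,0],"grip":0.29},{"translation":[0,0,0],"twist":[0,0,0],"grip":0.29},{"translation":[0,0,0],"twist":[0,0,0],"grip":0.29}]' >/dev/null; python3 -c "from h import *;to(606,-82.8,15,2)"
python3 -m pendant '[{"translation":[0,0,10],"twist":[0,0,0],"grip":0.29},{"translation":[0,0,12],"twist":[0,0,0],"grip":0.29},{"translation":[0,0,8],"twist":[0,0,0],"grip":0.29},{"translation":[0,0,5],"twist":[0,0,0],"grip":0.29},{"translation":[0,0,1],"twist":[0,0,0],"grip":0.29},{"translation":[0,0,0],"twist":[0,0,0],"grip":0.29},{"translation":[0,0,0],"twist":[0,0,0],"grip":0.29},{"translation":[0,0,0],"twist":[0,0,0],"grip":0.29},{"translation":[0,0,0],"twist":[0,0,0],"grip":0.29},{"translation":[0,0,0],"twist":[0,0,0],"grip":0.29}]' >/dev/null; python3 -c "from h import *;to(606,-82.8,15,2)"
```

```text
t 47.2 pos [606.4 -83.1  50.5] head 1.8 q6 1.32 F [-0.2  0.1 -0.2] op 60.2 | tool delta mm [-0.5 -0.4 35.5] twist [ 0.002 -0.004 -0.003]
t 48.2 pos [606.8 -83.3  12.4] head 1.9 q6 1.32 F [-1.1  0.8  3.5] op 60.3 | tool delta mm [-0.8 -0.5 -2.6] twist [ 0.001 -0.003 -0.003]
```

Touching the base; back off 2 mm, close and lift.

```bash
python3 -m pendant '[{"translation":[-0.5,0,-2.5],"twist":[0,0,0],"grip":0},{"translation":[0,0,0],"twist":[0,0,0],"grip":-0.1},{"translation":[0,0,0],"twist":[0,0,0],"grip":-0.2},{"translation":[0,0,0],"twist":[0,0,0],"grip":-0.3},{"translation":[0,0,0],"twist":[0,0,0],"grip":-0.4},{"translation":[0,0,0],"twist":[0,0,0],"grip":-0.4},{"translation":[0,0,0],"twist":[0,0,0],"grip":-0.4},{"translation":[0,0,0],"twist":[0,0,0],"grip":-0.4},{"translation":[0,0,0],"twist":[0,0,0],"grip":-0.4},{"translation":[0,0,0],"twist":[0,0,0],"grip":-0.4}]' 20 >/dev/null; python3 -c "from h import *;to(544.5,-92,15,2)"
python3 -m pendant '[{"translation":[0,0,-5],"twist":[0,0,0],"grip":-0.4},{"translation":[0,0,-15],"twist":[0,0,0],"grip":-0.4},{"translation":[0,0,-20],"twist":[0,0,0],"grip":-0.4},{"translation":[0,0,-20],"twist":[0,0,0],"grip":-0.4},{"translation":[0,0,-20],"twist":[0,0,0],"grip":-0.4},{"translation":[0,0,-10],"twist":[0,0,0],"grip":-0.4},{"translation":[0,0,0],"twist":[0,0,0],"grip":-0.4},{"translation":[0,0,0],"twist":[0,0,0],"grip":-0.4},{"translation":[0,0,0],"twist":[0,0,0],"grip":-0.4},{"translation":[0,0,0],"twist":[0,0,0],"grip":-0.4}]' 20 >/dev/null; python3 -c "from h import *;to(496.5,-246.5,40,2)"
```

```text
t 49.2 pos [605.9 -83.2  14.1] head 1.8 q6 1.32 F [0.2 0.3 1.1] op 37.0 | tool delta mm [-61.7   6.8  -1. ] twist [ 0.001 -0.003 -0.003]
t 50.2 pos [604.9 -82.9 110.6] head 1.8 q6 1.32 F [ 0.8 -0.1 -0.1] op 36.8 | tool delta mm [-113.8  159.9   70.5] twist [ 0.001 -0.002 -0.003]
```

```bash
python3 -m pendant '[{"translation":[-9,13,0],"twist":[0,0,0],"grip":-0.4},{"translation":[-19,27,0],"twist":[0,0,0],"grip":-0.4},{"translation":[-21,30,0],"twist":[0,0,0],"grip":-0.4},{"translation":[-21,30,0],"twist":[0,0,0],"grip":-0.4},{"translation":[-19,27,0],"twist":[0,0,0],"grip":-0.4},{"translation":[-14,20,0],"twist":[0,0,0],"grip":-0.4},{"translation":[-6,8,0],"twist":[0,0,0],"grip":-0.4},{"translation":[0,0,0],"twist":[0,0,0],"grip":-0.4},{"translation":[0,0,0],"twist":[0,0,0],"grip":-0.4},{"translation":[0,0,0],"twist":[0,0,0],"grip":-0.4}]' >/dev/null; python3 -c "from h import *;to(496.5,-246,40,2)"
python3 -m pendant '[{"translation":[4,0,15],"twist":[0,0,0],"grip":-0.4},{"translation":[4,0,20],"twist":[0,0,0],"grip":-0.4},{"translation":[0,0,17],"twist":[0,0,0],"grip":-0.4},{"translation":[0,0,8],"twist":[0,0,0],"grip":-0.4},{"translation":[0,0,0],"twist":[0,0,0],"grip":-0.4},{"translation":[0,0,0],"twist":[0,0,0],"grip":-0.4},{"translation":[0,0,0],"twist":[0,0,0],"grip":-0.4},{"translation":[0,0,0],"twist":[0,0,0],"grip":-0.4},{"translation":[0,0,0],"twist":[0,0,0],"grip":-0.4},{"translation":[0,0,0],"twist":[0,0,0],"grip":-0.4}]' >/dev/null; python3 -c "from h import *;to(496.5,-246,5.5,2)"
```

```text
t 51.2 pos [ 489.5 -248.3  103.4] head 1.9 q6 0.98 F [0.1 0.2 0.7] op 36.6 | tool delta mm [ 7.6 -1.8 63.4] twist [-0.003  0.009 -0.002]
t 52.2 pos [ 502.2 -243.4   40.3] head 2.3 q6 0.99 F [ 0.3  1.6 -0.6] op 37.0 | tool delta mm [-5.6  2.4 34.8] twist [-0.002  0.005  0.006]
```

```bash
python3 -m pendant '[{"translation":[-3,1,8],"twist":[0,0.005,0],"grip":-0.4},{"translation":[-3,1,10],"twist":[0,0,0],"grip":-0.4},{"translation":[0,0,8],"twist":[0,0,0],"grip":-0.4},{"translation":[0,0,5],"twist":[0,0,0],"grip":-0.4},{"translation":[0,0,2.5],"twist":[0,0,0],"grip":-0.4},{"translation":[0,0,0],"twist":[0,0,0],"grip":-0.4},{"translation":[0,0,0],"twist":[0,0,0],"grip":-0.4},{"translation":[0,0,0],"twist":[0,0,0],"grip":-0.4},{"translation":[0,0,0],"twist":[0,0,0],"grip":-0.4},{"translation":[0,0,0],"twist":[0,0,0],"grip":-0.4}]' >/dev/null; python3 -c "from h import *;to(496.5,-246,5.5,2)"
python3 -m pendant '[{"translation":[0,0,0],"twist":[0,0,0],"grip":-0.1},{"translation":[0,0,0],"twist":[0,0,0],"grip":0.29},{"translation":[0,0,0],"twist":[0,0,0],"grip":0.29},{"translation":[0,0,0],"twist":[0,0,0],"grip":0.29},{"translation":[0,0,-10],"twist":[0,0,0],"grip":0.29},{"translation":[0,0,-20],"twist":[0,0,0],"grip":0.29},{"translation":[0,0,-40],"twist":[0,0,0],"grip":0.29},{"translation":[0,0,-40],"twist":[0,0,0],"grip":0.29},{"translation":[0,0,-40],"twist":[0,0,0],"grip":0.29},{"translation":[0,0,-20],"twist":[0,0,0],"grip":0.29}]' >/dev/null; python3 -c "from h import *;to(530.6,153,100,93.9)"
```

```text
t 53.2 pos [ 495.7 -246.3    4.8] head 2.3 q6 0.97 F [-1.7  0.   3.4] op 37.0 | tool delta mm [ 0.8 -0.3 -0.7] twist [-0.002 -0.     0.005]
t 54.2 pos [ 492.6 -244.6  178.5] head 2.3 q6 0.97 F [ 0.1 -0.9 -0.4] op 59.6 | tool delta mm [  54.5 -395.2   81. ] twist [-0.011 -0.    -1.599]
```

```bash
python3 -m pendant '[{"translation":[3,-20,0],"twist":[-0.01,0,0],"grip":0.29},{"translation":[6,-42,0],"twist":[0,0,0],"grip":0.29},{"translation":[6,-42,0],"twist":[0,0,0],"grip":0.29},{"translation":[6,-42,0],"twist":[0,0,0],"grip":0.29},{"translation":[6,-42,0],"twist":[0,0,0],"grip":0.29},{"translation":[6,-42,0],"twist":[0,0,0],"grip":0.29},{"translation":[6,-42,0],"twist":[0,0,0],"grip":0.29},{"translation":[6,-42,0],"twist":[0,0,0],"grip":0.29},{"translation":[6,-42,0],"twist":[0,0,0],"grip":0.29},{"translation":[3,-30,0],"twist":[0,0,0],"grip":0.29}]' >/dev/null; 
python3 -m pendant '[{"translation":[0,0,0],"twist":[0,0,-0.15],"grip":0.29},{"translation":[0,0,0],"twist":[0,0,-0.15],"grip":0.29},{"translation":[0,0,0],"twist":[0,0,-0.15],"grip":0.29},{"translation":[0,0,0],"twist":[0,0,-0.15],"grip":0.29},{"translation":[0,0,0],"twist":[0,0,-0.15],"grip":0.29},{"translation":[0,0,0],"twist":[0,0,-0.15],"grip":0.29},{"translation":[0,0,0],"twist":[0,0,-0.15],"grip":0.29},{"translation":[0,0,0],"twist":[0,0,-0.15],"grip":0.29},{"translation":[0,0,0],"twist":[0,0,-0.15],"grip":0.29},{"translation":[0,0,0],"twist":[0,0,-0.15],"grip":0.29}]' >/dev/null; python3 -c "
from h import *
to(530.6,153,100,93.9)
p,d=snap('top','top6.png');x=cv2.imread('pics/top6.png')[150:310,145:400];cv2.imwrite('pics/t6.png',cv2.resize(x,None,fx=3.1,fy=3.1,interpolation=2))
from pul import find
find('top',p,d,(370,660,-330,40),.02)"
```

```text
t 56.2 pos [536.8 158.2 201.1] head 88.0 q6 0.24 F [ 0.6  0.  -0.3] op 60.0 | tool delta mm [ -4.6  -8.2 100.9] twist [ 0.021  0.009 -0.103]
top px 278 281 area 302.0 w [381.7 -65.7] circ [382.3 -65.8] r 25.7
top px 342 258 area 156.0 w [ 442.5 -220.6] circ [ 442.6 -220.5] r 18.5
top px 352 237 area 157.5 w [ 493.7 -244.6] circ [ 494.4 -245. ] r 18.8
```

View pics/t6.png

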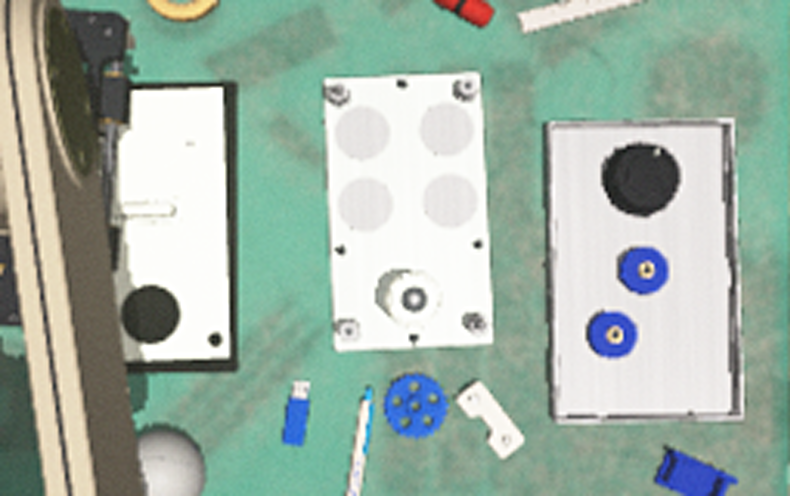

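Both pulleys and the cap are in the tray, at crop (643,270), (613,334) and (641,178). One pulley was knocked sideways but is still in, and the drive base is empty. Now I regrasp the cover at the pose where I released it.

```bash
python3 -m pendant '[{"translation":[-2,-4,0],"twist":[0.01,0.009,-0.1],"grip":0},{"translation":[-2,-4,20],"twist":[0.01,0,0],"grip":0},{"translation":[0,0,30],"twist":[0,0,0],"grip":0},{"translation":[0,0,30],"twist":[0,0,0],"grip":0},{"translation":[0,0,20],"twist":[0,0,0],"grip":0},{"translation":[0,0,10],"twist":[0,0,0],"grip":0},{"translation":[0,0,0],"twist":[0,0,0],"grip":0},{"translation":[0,0,0],"twist":[0,0,0],"grip":0},{"translation":[0,0,0],"twist":[0,0,0],"grip":0},{"translation":[0,0,0],"twist":[0,0,0],"grip":0}]' >/dev/null; python3 -c "from h import *;to(530.6,153,45,93.9)"
```

```text
t 57.3 pos [528.7 153.4  86.8] head 92.5 q6 0.15 F [-0.  -0.2  0.5] op 46.6 | tool delta mm [-0.4  1.8 41.8] twist [ 0.003  0.001 -0.024]
```

```bash
python3 -m pendant '[{"translation":[0,2,0],"twist":[0.003,0.001,-0.024],"grip":0},{"translation":[0,0,15],"twist":[0,0,0],"grip":0},{"translation":[0,0,15],"twist":[0,0,0],"grip":0},{"translation":[0,0,10],"twist":[0,0,0],"grip":0},{"translation":[0,0,0],"twist":[0,0,0],"grip":0},{"translation":[0,0,0],"twist":[0,0,0],"grip":0},{"translation":[0,0,0],"twist":[0,0,0],"grip":0},{"translation":[0,0,0],"twist":[0,0,0],"grip":0},{"translation":[0,0,0],"twist":[0,0,0],"grip":0},{"translation":[0,0,0],"twist":[0,0,0],"grip":0}]' >/dev/null; python3 -c "from h import *;to(530.6,153,15.3,93.9)"
```

```text
t 58.3 pos [532.4 153.8  45.3] head 94.0 q6 0.12 F [-0.6 -0.3 -0. ] op 46.4 | tool delta mm [-0.7 -2.  30. ] twist [ 0.003 -0.001  0.001]
```

```bash
python3 -m pendant '[{"translation":[-0.5,-2,0],"twist":[0,0,0],"grip":0},{"translation":[0,0,12],"twist":[0,0,0],"grip":0},{"translation":[0,0,10],"twist":[0,0,0],"grip":0},{"translation":[0,0,5],"twist":[0,0,0],"grip":0},{"translation":[0,0,2.5],"twist":[0,0,0],"grip":0},{"translation":[0,0,0],"twist":[0,0,0],"grip":0},{"translation":[0,0,0],"twist":[0,0,0],"grip":-0.4},{"translation":[0,0,0],"twist":[0,0,0],"grip":-0.5},{"translation":[0,0,0],"twist":[0,0,0],"grip":-0.6},{"translation":[0,0,0],"twist":[0,0,0],"grip":-0.6}]' 10 >/dev/null; python3 -c "from h import *;to(530.6,153,15.3,93.9)"
python3 -m pendant '[{"translation":[0,0,0],"twist":[0,0,0],"grip":-0.7},{"translation":[0,0,0],"twist":[0,0,0],"grip":-0.75},{"translation":[0,0,0],"twist":[0,0,0],"grip":-0.8},{"translation":[0,0,0],"twist":[0,0,0],"grip":-0.9},{"translation":[0,0,0],"twist":[0,0,0],"grip":-1},{"translation":[0,0,0],"twist":[0,0,0],"grip":-1},{"translation":[0,0,0],"twist":[0,0,0],"grip":-1},{"translation":[0,0,0],"twist":[0,0,0],"grip":-1},{"translation":[0,0,0],"twist":[0,0,0],"grip":-1},{"translation":[0,0,0],"twist":[0,0,0],"grip":-1}]' 40 >/dev/null; python3 -c "from h import *;to(530.6,153,15.3,93.9)"
```

```text
t 59.3 pos [530.5 153.1  13.3] head 94.0 q6 0.12 F [0.5 0.2 0.2] op 20.4 | tool delta mm [-0.1  0.1 -2. ] twist [ 0.004 -0.001  0.001]
t 60.3 pos [531.  153.2  13.9] head 94.0 q6 0.12 F [ 0.8 -0.2  0.1] op 9.3 | tool delta mm [-0.2 -0.4 -1.4] twist [ 0.005 -0.001  0.001]
```

```bash
python3 -m pendant '[{"translation":[0,0,-4],"twist":[0,0,0],"grip":-1},{"translation":[0,0,-10],"twist":[0,0,0],"grip":-1},{"translation":[0,0,-16],"twist":[0,0,0],"grip":-1},{"translation":[0,0,-18],"twist":[0,0,0],"grip":-1},{"translation":[0,0,-18],"twist":[0,0,0],"grip":-1},{"translation":[0,0,-18],"twist":[0,0,0],"grip":-1},{"translation":[0,0,-16],"twist":[0,0,0],"grip":-1},{"translation":[0,0,-10],"twist":[0,0,0],"grip":-1},{"translation":[0,0,0],"twist":[0,0,0],"grip":-1},{"translation":[0,0,0],"twist":[0,0,0],"grip":-1}]' 40 >/dev/null; python3 -c "from h import *;to(549.3,-54.3,120,94.6)"; python3 plate.py .09 .14 .38 .68 .05 .25
```

```text
t 61.3 pos [529.8 153.  132.3] head 94.0 q6 0.12 F [ 0.1 -0.8 -0.7] op 9.7 | tool delta mm [-208.2    5.1   12.2] twist [ 0.005 -0.001 -0.011]
side 2392 plane [0.0026 0.0019 0.1274] min [0.414 0.088 0.122] max [0.628 0.217 0.132]
top 2029 plane [0.004  0.0004 0.1277] min [0.413 0.085 0.123] max [0.628 0.208 0.132]
```

```bash
python3 -m pendant '[{"translation":[-14,0,0],"twist":[0.004,0,-0.01],"grip":-1},{"translation":[-28,1,0],"twist":[0,0,0],"grip":-1},{"translation":[-32,1,0],"twist":[0,0,0],"grip":-1},{"translation":[-32,1,0],"twist":[0,0,0],"grip":-1},{"translation":[-32,1,0],"twist":[0,0,0],"grip":-1},{"translation":[-30,1,0],"twist":[0,0,0],"grip":-1},{"translation":[-20,0,0],"twist":[0,0,0],"grip":-1},{"translation":[-10,0,0],"twist":[0,0,0],"grip":-1},{"translation":[0,0,0],"twist":[0,0,0],"grip":-1},{"translation":[0,0,0],"twist":[0,0,0],"grip":-1}]' >/dev/null; python3 -c "from h import *;to(549.3,-54.3,100,94.6)"
```

```text
t 62.4 pos [544.  -49.4 120.1] head 94.7 q6 -0.27 F [-0.1  0.5 -0.3] op 9.6 | tool delta mm [-5.4  5.2 20. ] twist [-0.017 -0.004  0.002]
```

```bash
python3 -m pendant '[{"translation":[-2.5,2.5,0],"twist":[-0.016,-0.004,0],"grip":-1},{"translation":[-2.5,2.5,0],"twist":[0,0,0],"grip":-1},{"translation":[0,0,5],"twist":[0,0,0],"grip":-1},{"translation":[0,0,0],"twist":[0,0,0],"grip":-1},{"translation":[0,0,0],"twist":[0,0,0],"grip":-1},{"translation":[0,0,0],"twist":[0,0,0],"grip":-1},{"translation":[0,0,0],"twist":[0,0,0],"grip":-1},{"translation":[0,0,0],"twist":[0,0,0],"grip":-1},{"translation":[0,0,0],"twist":[0,0,0],"grip":-1},{"translation":[0,0,0],"twist":[0,0,0],"grip":-1}]' >/dev/null; python3 -c "from h import *;to(549.3,-54.3,100,94.6)"; python3 plate.py .09 .14 .38 .68 -.17 .05
```

```text
t 63.4 pos [549.8 -50.3 114.4] head 95.0 q6 -0.27 F [ 0.1 -0.1 -1.6] op 9.6 | tool delta mm [-3.9 -0.8 14.4] twist [-0.    -0.001  0.006]
side 2677 plane [-0.0023  0.0067  0.11  ] min [ 0.435 -0.117  0.104] max [0.648 0.014 0.135]
top 1152 plane [-0.0033  0.0014  0.1099] min [ 0.43  -0.109  0.106] max [0.538 0.008 0.114]
```

```bash
python3 -m pendant '[{"translation":[-2,-0.8,0],"twist":[0,0,0.006],"grip":-1},{"translation":[-2,0,0],"twist":[0,0,0],"grip":-1},{"translation":[0,0,8],"twist":[0,0,0],"grip":-1},{"translation":[0,0,7],"twist":[0,0,0],"grip":-1},{"translation":[0,0,3],"twist":[0,0,0],"grip":-1},{"translation":[0,0,0],"twist":[0,0,0],"grip":-1},{"translation":[0,0,0],"twist":[0,0,0],"grip":-1},{"translation":[0,0,0],"twist":[0,0,0],"grip":-1},{"translation":[0,0,0],"twist":[0,0,0],"grip":-1},{"translation":[0,0,0],"twist":[0,0,0],"grip":-1}]' >/dev/null; python3 -c "from h import *;to(549.3,-54.3,75,94.6)"
```

```text
t 64.5 pos [548.9 -54.7  94.2] head 94.6 q6 -0.27 F [ 0.2 -0.6 -1.7] op 9.8 | tool delta mm [ 0.4  0.4 19.2] twist [-0.001 -0.001 -0.   ]
```

```bash
python3 -m pendant '[{"translation":[0.4,0.4,3],"twist":[0,0,0],"grip":-1},{"translation":[0,0,4],"twist":[0,0,0],"grip":-1},{"translation":[0,0,4],"twist":[0,0,0],"grip":-1},{"translation":[0,0,4],"twist":[0,0,0],"grip":-1},{"translation":[0,0,3],"twist":[0,0,0],"grip":-1},{"translation":[0,0,0],"twist":[0,0,0],"grip":-1},{"translation":[0,0,0],"twist":[0,0,0],"grip":-1},{"translation":[0,0,0],"twist":[0,0,0],"grip":-1},{"translation":[0,0,0],"twist":[0,0,0],"grip":-1},{"translation":[0,0,0],"twist":[0,0,0],"grip":-1}]' >/dev/null; python3 -c "from h import *;to(549.3,-54.3,55,94.6)"
```

```text
t 65.5 pos [549.4 -54.3  74.8] head 94.6 q6 -0.27 F [ 0.3  0.4 -1.6] op 10.0 | tool delta mm [-0.  -0.1 19.8] twist [-0.001 -0.001 -0.   ]
```

```bash
python3 -m pendant '[{"translation":[0,0,2],"twist":[0,0,0],"grip":-1},{"translation":[0,0,3],"twist":[0,0,0],"grip":-1},{"translation":[0,0,3],"twist":[0,0,0],"grip":-1},{"translation":[0,0,2],"twist":[0,0,0],"grip":-1},{"translation":[0,0,0],"twist":[0,0,0],"grip":-1},{"translation":[0,0,0],"twist":[0,0,0],"grip":-1},{"translation":[0,0,0],"twist":[0,0,0],"grip":-1},{"translation":[0,0,0],"twist":[0,0,0],"grip":-1},{"translation":[0,0,0],"twist":[0,0,0],"grip":-1},{"translation":[0,0,0],"twist":[0,0,0],"grip":-1}]' >/dev/null; python3 -c "from h import *;to(549.3,-54.3,55,94.6)"
python3 -m pendant '[{"translation":[0,0,2],"twist":[0,0,0],"grip":-1},{"translation":[0,0,2],"twist":[0,0,0],"grip":-1},{"translation":[0,0,2],"twist":[0,0,0],"grip":-1},{"translation":[0,0,1],"twist":[0,0,0],"grip":-1},{"translation":[0,0,0],"twist":[0,0,0],"grip":-1},{"translation":[0,0,0],"twist":[0,0,0],"grip":-1},{"translation":[0,0,0],"twist":[0,0,0],"grip":-1},{"translation":[0,0,0],"twist":[0,0,0],"grip":-1},{"translation":[0,0,0],"twist":[0,0,0],"grip":-1},{"translation":[0,0,0],"twist":[0,0,0],"grip":-1}]' >/dev/null; python3 -c "from h import *;to(549.3,-54.3,55,94.6)"
```

```text
t 66.5 pos [549.6 -54.3  64.1] head 94.6 q6 -0.27 F [-0.6 -0.1 -1.3] op 9.8 | tool delta mm [ 0.  -0.3  9.1] twist [-0.    -0.001 -0.   ]
t 67.5 pos [549.6 -54.3  56.5] head 94.6 q6 -0.27 F [-0.2 -0.2 -1.6] op 9.7 | tool delta mm [ 0.  -0.3  1.5] twist [-0.    -0.001 -0.   ]
```

```bash
python3 -m pendant '[{"translation":[0,0,0.8],"twist":[0,0,0],"grip":-1},{"translation":[0,0,0.7],"twist":[0,0,0],"grip":-1},{"translation":[0,0,0.5],"twist":[0,0,0],"grip":-1},{"translation":[0,0,0],"twist":[0,0,0],"grip":-1},{"translation":[0,0,0],"twist":[0,0,0],"grip":-1},{"translation":[0,0,0],"twist":[0,0,0],"grip":-1},{"translation":[0,0,0],"twist":[0,0,0],"grip":-1},{"translation":[0,0,0],"twist":[0,0,0],"grip":-1},{"translation":[0,0,0],"twist":[0,0,0],"grip":-1},{"translation":[0,0,0],"twist":[0,0,0],"grip":-1}]' >/dev/null; python3 -c "from h import *;to(549.3,-54.3,55,94.6)"
python3 -m pendant '[{"translation":[0,0,0],"twist":[0,0,0],"grip":-0.8},{"translation":[0,0,0],"twist":[0,0,0],"grip":-0.5},{"translation":[0,0,0],"twist":[0,0,0],"grip":-0.2},{"translation":[0,0,0],"twist":[0,0,0],"grip":0},{"translation":[0,0,0],"twist":[0,0,0],"grip":0},{"translation":[0,0,-5],"twist":[0,0,0],"grip":0},{"translation":[0,0,-15],"twist":[0,0,0],"grip":0},{"translation":[0,0,-30],"twist":[0,0,0],"grip":0},{"translation":[0,0,-40],"twist":[0,0,0],"grip":0},{"translation":[0,0,-40],"twist":[0,0,0],"grip":0}]' >/dev/null
python3 -m pendant '[{"translation":[20,0,-20],"twist":[0,0,0],"grip":0},{"translation":[40,0,0],"twist":[0,0,0],"grip":0},{"translation":[40,0,0],"twist":[0,0,0],"grip":0},{"translation":[40,0,0],"twist":[0,0,0],"grip":0},{"translation":[40,0,0],"twist":[0,0,0],"grip":0},{"translation":[30,0,0],"twist":[0,0,0],"grip":0},{"translation":[0,0,0],"twist":[0,0,0],"grip":0},{"translation":[0,0,0],"twist":[0,0,0],"grip":0},{"translation":[0,0,0],"twist":[0,0,0],"grip":0},{"translation":[0,0,0],"twist":[0,0,0],"grip":0}]' >/dev/null
python3 -c "
from h import *
to(549.3,-54.3,55,94.6)
p,d=snap('top','top7.png');x=cv2.imread('pics/top7.png')[150:310,145:400];cv2.imwrite('pics/t7.png',cv2.resize(x,None,fx=3.1,fy=3.1,interpolation=2))
from pul import find
find('top',p,d,(370,660,-330,40),.02);P=pts('top',d)
print('cap z',np.percentile(P[195:225,345:360][...,2],[50,95]))"; python3 plate.py .035 .06 .40 .68 -.15 .04
```

```text
t 68.5 pos [549.6 -54.3  54.9] head 94.6 q6 -0.27 F [-1.1  0.3 -1.1] op 9.6 | tool delta mm [ 0.1 -0.3 -0.1] twist [-0.    -0.001 -0.   ]
t 70.5 pos [535.4 160.5 231. ] head 94.4 q6 0.12 F [-0.1 -0.8 -0.8] op 46.7 | tool delta mm [-215.3   -5.7  175.8] twist [ 0.019 -0.    -0.004]
top px 279 280 area 299.0 w [382.  -65.8] circ [381.9 -66.3] r 25.2
top px 342 258 area 155.0 w [ 442.5 -220.6] circ [ 442.4 -220.6] r 18.5
top px 352 237 area 157.5 w [ 493.7 -244.6] circ [ 494.4 -245. ] r 18.8
cap z [0.03966218 0.04465442]
side 3148 plane [0.0011 0.0021 0.0497] min [ 0.433 -0.12   0.042] max [0.647 0.011 0.056]
top 4206 plane [0.0018 0.001  0.0501] min [ 0.433 -0.12   0.044] max [0.647 0.008 0.056]
```

View pics/t7.png

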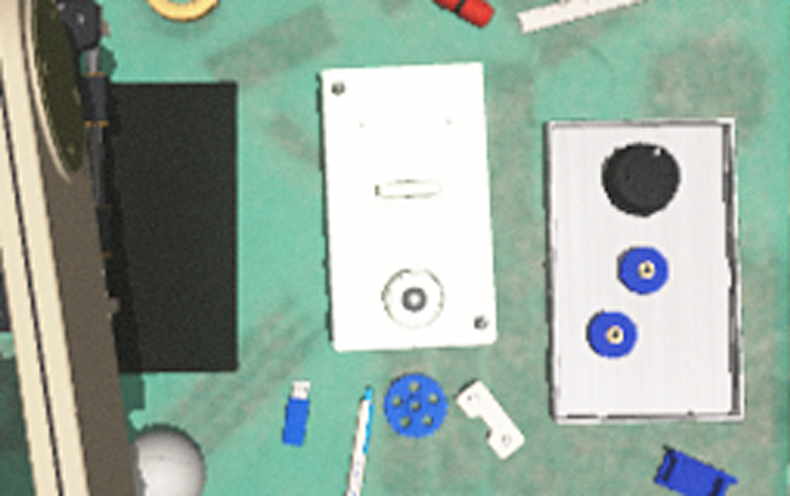

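The cover is seated level (top at 50 mm, same as at the start), with both pins through their holes at crop (338,88) and (480,322). The cap and both pulleys are in the tray, and the gripper is empty and well clear.

```bash
python3 -c "from h import *;print(robot.close_job());st()"
```

```text
the job is handed in; nothing more can be done
None
the job is handed in; nothing more can be done
```

The job is done and handed in; the interface gives no verdict, so this rests on my own last checks, about 70 s into the run.

- **Cap:** I unscrewed it about 5 rad and stood it open side down in the far end of the tray. Its top reads 40–45 mm, against 40 mm expected for a cap standing upright.
- **Pulleys:** There were two in the drive, and both are in the tray. One was knocked about 3 cm sideways after I had put it down, but it stayed inside. The grey discs on the base plate are flat markings, not pulleys.
- **Cover:** It lay flat on the mat while I moved the pulleys, then went back over both pins with no noticeable contact force. In the last picture both pins show through their holes. The plate is level to about 2 mrad, with its top at 50 mm as at the start. I did not measure the hole-to-pin offset itself.
- **Other things on the bench:** In the last picture the blue gear, USB stick and clamp look unmoved. The screwdriver, caliper and tape roll were only partly in that view, and the arm never worked near them.

**Things that went wrong or disagreed:**
- My first try at gripping the cap was off-centre, with about 30 N on the wrist. I opened the gripper, re-centred and gripped cleanly.
- The two cameras disagreed by 2–4 mm in places, so I used averages of the two.

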